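Make up a connector kit on the harness bench

ROBOT

A 6-joint arm with a two-finger parallel gripper is mounted at the origin on the work surface. World frame = base frame: x ahead of the robot, y to its left, z up, the work surface at z = 0. Lengths are in mm, angles in rad, forces in N, time in s.
With the tool pointing down it reaches from about 325 to 900 mm from the base axis. Payload 6.1 kg.
Tool frame: the origin (TCP) lies between the finger pads; the fingertips stand 8 mm ahead of it and the grasp point (between the pads) lies 11 mm behind it; x points along the fingers, y is the direction in which the jaws open and shut, and the axes are right-handed (so a half turn about x gives the same grasp; the last joint's range is limited). The gripper opens to 85 mm and grips with 20 to 120 N. Pads are 22 mm wide; open, the fingers measure 114 mm over their backs; the gripper's body (76 mm by 85 mm) begins 54 mm behind the grasp point. The pads swing forward as they close: fully open they stand 13 mm farther back than shut.
Start: joints at [-1.255, 0.22, 1.526, -0, 1.395, -0.126], TCP at [267.222, -564.985, 239.3] pointing down, gripper open.
Joint ranges: [-2.98, 2.98], [-0.91, 2.08], [0.09, 2.57], [-1.24, 4.39], [0.2, 2.65], [-2.68, 2.68]. Speed limits (rad/s): [2.57, 2.57, 3.01, 3.14, 3.14, 3.14].

INTERFACE

Orientations are given as a unit quaternion [x, y, z, w].
In Python, from cell import * gives the robot as it stands. The module is installed in compiled form; this text tells all that it offers.
- The arm moves only by the tool play_rows, never from a script. Its argument "steps" is a list of rows, each a list of 2 entries, a list of its own where there are three numbers: the shift along the tool's x, y, z in cm, then the turn, a rotation vector about the tool's x, y, z in rad. In form: [[[x, y, z], [wx, wy, wz]], ...]. A call has 1 to 5 rows; each row shifts and turns the commanded pose from where the row before left it, along the tool's axes as they then stand; what a row does not reach is not made up. A row lasts 1/12 s, in which the tool goes at most 41.7 mm and 7.16 degrees, less where a joint would pass 70% of its speed; a pose out of reach is approached as far as the arm can. A call is refused whole if a number of a shift passes 4.17 or a number of a turn 0.125, either way. A call with a gripper value outside its range is refused whole. "gripper" is the opening, from -1 (shut) to 1 (fully open), so that 0 is half open, set as the call begins (left out, the last holds). The fingers move at their own pace and stop on an object; "squeeze" is the grip in N (left out, the last holds). Time passes only in rows, so rows that do not move let the fingers close. It gives the time, the measured TCP pose, the force and the opening at its end, in the units of the state.
- get_obs(): the state, without advancing time (a new reading comes with each control period).
- snapshot(name): name is "scene" or "top" or "wrist"; returns (picture, depth): 420x560x3 uint8, red, green, blue; 420x560 float32, mm along the optical axis (not along the pixel's ray), 0 where there is no reading.
- camera_model(name): a dict with "K" (3x3 intrinsics, pixels), "eye" and "orientation" of the camera in the world; the wrist camera has in their place "T_tool_cam" (4x4, takes a point from camera to tool coordinates, whose origin is the TCP and whose axes are the tool frame's). Camera axes: x right, y down, z forward; pixel columns grow to the right and rows downward; lengths in mm; the calibration is good to about 2 mm. A picture is of the moment at which its call begins: read the wrist's pose just before it. camera_model takes no time and is no camera call.
- finish_job(): hands the job in, once; it reports no verdict.
The state is a dict: "clock": time; "joint_positions": joint angles; "joint_vel": joint speeds; "joint_efforts": joint torques, N m; "position": TCP position; "ee_rot": TCP orientation; "force": force on the tool from outside, world axes, zero at the start; "moment": the same for the moment, N m; "finger_gap": finger opening in mm.
Only numpy, scipy, OpenCV 4.12 (cv2) and the standard library are available. Lean on these libraries where they do the work, as an engineer would, in place of code of your own. Each camera call takes 0.05 s, during which the arm holds its last target.

TASK

Make up the kit. First lift the loose lid off the metal cup and set it, knob up, flat in the round grey dish; then pour all six beads from the cup into the empty blue bin beside it and stand the empty cup back upright on its cork coaster. Once the beads are in the bin, fill the grey rack in sequence from the one-dot pocket upwards: each white connector housing goes, openings up and fully down, into the pocket with as many dots as the housing has openings, a pocket whose housing is missing staying empty; leave everything else on the bench alone.

Things in the scene. Friction and masses are not known exactly. Their poses are not given: they have to be found in the camera images.
- pocket1 (a point): Centre of the floor of the pocket with 1 dot, 6 mm above the bench; x across the row (dots on the -x side), y along it towards the one-dot end, z up. 16 mm deep, 36 mm wide (x), 34 mm long (y). Grey kit rack, fixed, 60 x 318 x 22 mm high: five pockets in a row along y, 8 mm walls between, black dots on the wide lip beside each.
- pocket2 (a point): Centre of the floor of the pocket with 2 dots, 6 mm above the bench; x across the row (dots on the -x side), y along it towards the one-dot end, z up. 16 mm deep, 36 mm wide (x), 44 mm long (y).
- pocket3 (a point): Centre of the floor of the pocket with 3 dots, 6 mm above the bench; x across the row (dots on the -x side), y along it towards the one-dot end, z up. 16 mm deep, 36 mm wide (x), 54 mm long (y).
- pocket4 (a point): Centre of the floor of the pocket with 4 dots, 6 mm above the bench; x across the row (dots on the -x side), y along it towards the one-dot end, z up. 16 mm deep, 36 mm wide (x), 64 mm long (y).
- pocket5 (a point): Centre of the floor of the pocket with 5 dots, 6 mm above the bench; x across the row (dots on the -x side), y along it towards the one-dot end, z up. 16 mm deep, 36 mm wide (x), 74 mm long (y).
- housing1: Loose white connector housing, a block 28 mm long (x) x 30 mm wide (y) x 40 mm high (z) with 1 dark wire opening on its top face; stands upright on the bench at the start. Origin in the centre of its underside. May be absent.
- housing2: Loose white connector housing, a block 38 mm long (x) x 30 mm wide (y) x 40 mm high (z) with 2 dark wire openings on its top face; stands upright on the bench at the start. Origin in the centre of its underside. May be absent.
- housing3: Loose white connector housing, a block 48 mm long (x) x 30 mm wide (y) x 40 mm high (z) with 3 dark wire openings on its top face; stands upright on the bench at the start. Origin in the centre of its underside. May be absent.
- housing4: Loose white connector housing, a block 58 mm long (x) x 30 mm wide (y) x 40 mm high (z) with 4 dark wire openings on its top face; stands upright on the bench at the start. Origin in the centre of its underside. May be absent.
- housing5: Loose white connector housing, a block 68 mm long (x) x 30 mm wide (y) x 40 mm high (z) with 5 dark wire openings on its top face; stands upright on the bench at the start. Origin in the centre of its underside. May be absent.
- cup: Round straight aluminium cup, 62 mm outside diameter, 80 mm high, wall 3 mm, inner floor 4 mm above its underside; holds six beads and stands on the coaster under its lid at the start. Origin in the centre of its underside, z up to its mouth.
- coaster: Round cork coaster fixed to the bench, 90 mm diameter, 4 mm thick. Origin in the centre of its underside.
- lid: Loose round aluminium lid lying on the cup: flange 68 mm diameter, 5 mm thick; below it a plug 48 mm diameter, 6 mm deep, which sits loosely in the cup's mouth; above it a black knob, 20 mm diameter, 24 mm high (its top 29 mm above the origin). Origin in the centre of the flange's underside, z up through the knob. Total mass about 50 g.
- holder: Shallow round grey dish fixed to the bench, the lid holder: 88 mm outside, 78 mm inside diameter, 16 mm high, inner floor 4 mm above the bench; with the lid seated in it, the lid's origin is 10 mm above the bench. Origin in the centre of its underside.
- bin: Open blue bin fixed to the bench, 140 x 140 x 60 mm high, wall 4 mm, empty at the start. Origin in the centre of its underside, x and y along its sides.
- bead1: Dark metal bead, a cylinder 16 mm diameter, 14 mm long, 12 g; in the cup at the start. Origin at its centre, z along its axis.
- bead2: Dark metal bead, a cylinder 16 mm diameter, 14 mm long, 12 g; in the cup at the start. Origin at its centre, z along its axis.
- bead3: Dark metal bead, a cylinder 16 mm diameter, 14 mm long, 12 g; in the cup at the start. Origin at its centre, z along its axis.
- bead4: Dark metal bead, a cylinder 16 mm diameter, 14 mm long, 12 g; in the cup at the start. Origin at its centre, z along its axis.
- bead5: Dark metal bead, a cylinder 16 mm diameter, 14 mm long, 12 g; in the cup at the start. Origin at its centre, z along its axis.
- bead6: Dark metal bead, a cylinder 16 mm diameter, 14 mm long, 12 g; in the cup at the start. Origin at its centre, z along its axis.
- tape: Bystander, not part of the job: roll of yellow tape, 90 mm diameter, 22 mm high, lying flat; origin in the centre of its underside.
- spool: Bystander, not part of the job: black spool, 70 mm diameter, 50 mm high; origin in the centre of its underside.
- cleaner: Bystander, not part of the job: white bottle, 50 mm diameter, 120 mm high; origin in the centre of its underside.
Things that resemble listed ones, but are neither listed nor needed, are in the scene too. What is shaped like the housing3 but red or yellow is not meant.

How it is judged (in metres and radians):
On the way, in this order (a step that is already met when the one before it is completed fails the run):
1. the lid lies flat, knob up, in the dish (horizontal distance between lid and holder below 0.01 m and z of lid in the frame of holder below 0.014 m and angle between lid's own z axis and vertical below 0.12 rad), for 0.2 s.
2. all six beads are in the blue bin (x of bead1 in the frame of bin between -0.068 and 0.068 m and y of bead1 in the frame of bin between -0.068 and 0.068 m and z of each of bead1, bead2, bead3, bead4, bead5, bead6 in the frame of bin below 0.055 m and x of bead2 in the frame of bin between -0.068 and 0.068 m and y of bead2 in the frame of bin between -0.068 and 0.068 m and x of bead3 in the frame of bin between -0.068 and 0.068 m and y of bead3 in the frame of bin between -0.068 and 0.068 m and x of bead4 in the frame of bin between -0.068 and 0.068 m and y of bead4 in the frame of bin between -0.068 and 0.068 m and x of bead5 in the frame of bin between -0.068 and 0.068 m and y of bead5 in the frame of bin between -0.068 and 0.068 m and x of bead6 in the frame of bin between -0.068 and 0.068 m and y of bead6 in the frame of bin between -0.068 and 0.068 m), for 0.2 s.
3. the housing with one opening is upright and fully down in the pocket with one dot (horizontal distance between housing1 and pocket1 below 0.008 m and z of housing1 in the frame of pocket1 below 0.006 m and angle between housing1's own z axis and vertical below 0.12 rad), for 0.2 s.
4. the housing with two openings is upright and fully down in the pocket with two dots (horizontal distance between housing2 and pocket2 below 0.008 m and z of housing2 in the frame of pocket2 below 0.006 m and angle between housing2's own z axis and vertical below 0.12 rad), for 0.2 s.
5. the housing with three openings is upright and fully down in the pocket with three dots (horizontal distance between housing3 and pocket3 below 0.008 m and z of housing3 in the frame of pocket3 below 0.006 m and angle between housing3's own z axis and vertical below 0.12 rad), for 0.2 s.
6. the housing with four openings is upright and fully down in the pocket with four dots (horizontal distance between housing4 and pocket4 below 0.008 m and z of housing4 in the frame of pocket4 below 0.006 m and angle between housing4's own z axis and vertical below 0.12 rad), for 0.2 s.
7. the housing with five openings is upright and fully down in the pocket with five dots (horizontal distance between housing5 and pocket5 below 0.008 m and z of housing5 in the frame of pocket5 below 0.006 m and angle between housing5's own z axis and vertical below 0.12 rad), for 0.2 s.
At the end, for the whole second after the job is handed in: Lid knob up and flat in the dish (centre within 10 mm); all six beads inside the bin; cup upright on the coaster (centre within 20 mm); every housing present upright, on the floor of its own pocket (centre within 8 mm, tilt under 0.12 rad); all at rest and released (all of step 1 and all of step 2 and all of step 3 and all of step 4 and all of step 5 and all of step 6 and all of step 7 and horizontal distance between cup and coaster below 0.02 m and z of cup in the frame of coaster below 0.009 m and angle between cup's own z axis and vertical below 0.1 rad and linear speed of each of cup, housing1, housing2, housing3, housing4, housing5 below 0.02 m/s); the robot touches nothing.
It fails at once if the tape roll is shoved more than 5 cm from its place (distance of tape from where it was at the start of the episode above 0.05 m).
It fails at once if the spool is shoved more than 5 cm from its place (distance of spool from where it was at the start of the episode above 0.05 m).
It fails at once if the bottle is shoved more than 5 cm from its place (distance of cleaner from where it was at the start of the episode above 0.05 m).
Of housing1, housing2, housing3, housing4, housing5 only 3 to 5 are there at a start; the rules pass over those that are not, and their reading is None.
At some moment in a run one of housing1, housing2, housing3, housing4, housing5 may be knocked a few centimetres aside while the robot is not near it.
It also fails if it takes over 210 s, if anything falls off the work surface, if the arm or the gripper's body presses on something with over 40 N, if the wrist force passes 120 N, or if a joint passes its speed limit or range.

## Working session

There is one attempt and no reset: what is moved stays moved. The work goes in short steps, Python scripts to look and compute and a tool call to move; the robot and the scene stay as the last step left them, time stands still between calls to the robot, and variables do not carry over. Pictures are saved under pics/ and viewed, and the job is handed in when it is done.

Besides the shell and the picture viewer there is one more tool, called after "Emit:" as name([rows], argument=value, ...), one row to a line, values as JSON. play_rows: Moves the arm, as the interface text tells. Its arguments: {"type":"object","properties":{"steps":{"type":"array","items":{"type":"array"}},"gripper":{"type":"number"},"squeeze":{"type":"number"}},"required":["steps"]}

```bash
mkdir -p pics
cat > h.py <<'E'
from cell import *
import numpy as np, cv2
from scipy.spatial.transform import Rotation as R
def save(n,p): cv2.imwrite('pics/'+n+'.png',cv2.cvtColor(p,cv2.COLOR_RGB2BGR))
E
python3 - <<'E'
from h import *
np.set_printoptions(precision=4,suppress=True)
o=get_obs();print(o)
for n in('scene','top','wrist'):
    m=camera_model(n);print(n,m)
    p,d=snapshot(n);save(n+'0',p);np.save('pics/'+n+'0d.npy',d);np.save('pics/'+n+'0p.npy',p)
E
```

```text
{'clock': 0.0, 'joint_positions': array([-1.2551,  0.2212,  1.5276, -0.    ,  1.3947, -0.1261]), 'joint_vel': array([ 0.0009,  0.0005, -0.0007, -0.0011, -0.0011, -0.0002]), 'joint_efforts': array([  0.0018, -49.6896, -38.9389,   0.    ,   0.0111,  -0.    ]), 'position': array([ 267.0448, -564.4256,  238.2107]), 'ee_rot': array([-0.6899, -0.1556,  0.69  , -0.1543]), 'force': array([0.1586, 0.6601, 0.1336]), 'moment': array([ 0.0139, -0.0541, -0.0008]), 'finger_gap': 85.39092173430005}
scene {'K': array([[452.5694,   0.    , 277.8607],
       [  0.    , 452.5694, 205.1141],
       [  0.    ,   0.    ,   1.    ]]), 'eye': array([1419.1181,  156.1866,  650.6782]), 'orientation': array([ 0.5538,  0.6818, -0.3667, -0.3067])}
top {'K': array([[383.6675,   0.    , 268.9381],
       [  0.    , 383.6675, 211.4712],
       [  0.    ,   0.    ,   1.    ]]), 'eye': array([ 396.6697,  -23.4238, 1167.557 ]), 'orientation': array([-0.6934,  0.7154, -0.0503,  0.0692])}
wrist {'K': array([[351.4153,   0.    , 269.4804],
       [  0.    , 351.4153, 205.7618],
       [  0.    ,   0.    ,   1.    ]]), 'T_tool_cam': array([[  -0.0006,   -0.2739,    0.9618, -135.7211],
       [   1.    ,   -0.0007,    0.0004,   -0.8817],
       [   0.0006,    0.9618,    0.2739,  -69.0684],
       [   0.    ,    0.    ,    0.    ,    1.    ]])}
```

View pics/top0.png

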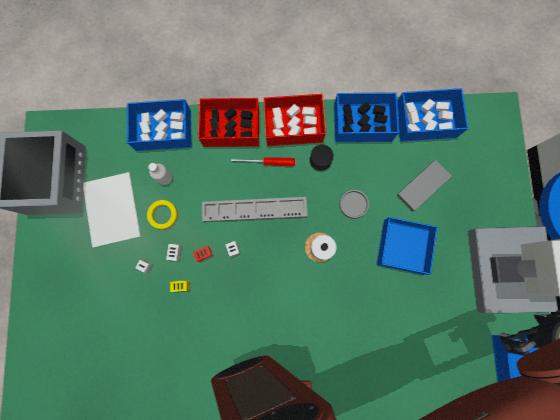

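View pics/scene0.png

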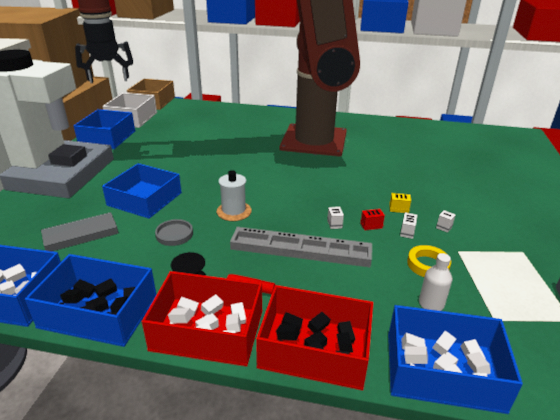

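View pics/wrist0.png

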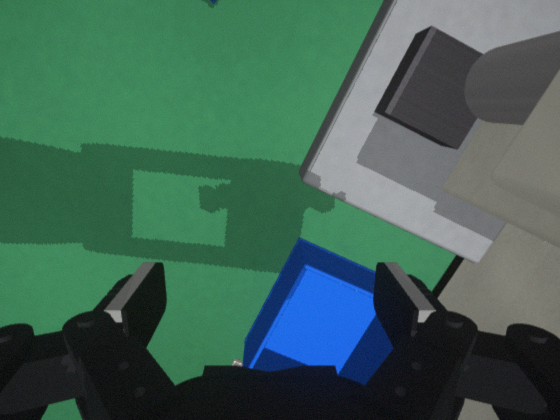

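Run:
```python
from h import *
p=np.load('pics/top0p.npy')
a=cv2.resize(p[185:300,125:325],(800,460),interpolation=cv2.INTER_CUBIC);save('c1',a)
s=np.load('pics/scene0p.npy')
b=cv2.resize(s[180:280,220:470],(800,320),interpolation=cv2.INTER_CUBIC);save('c2',b)
```

```text
(no output)
```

View pics/c1.png

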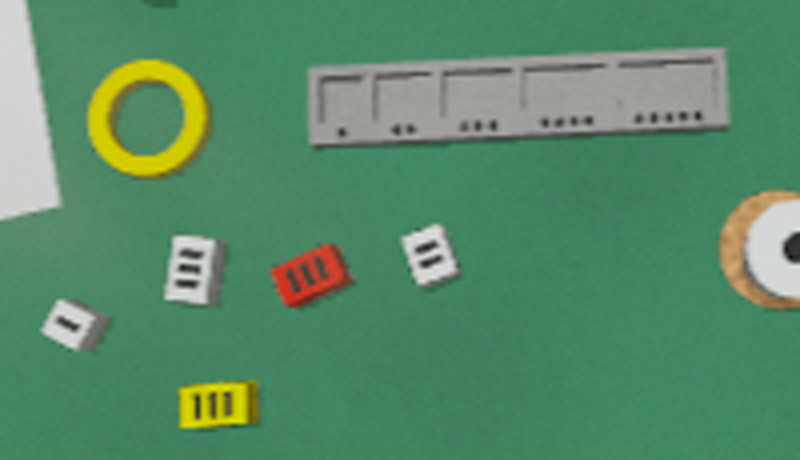

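View pics/c2.png

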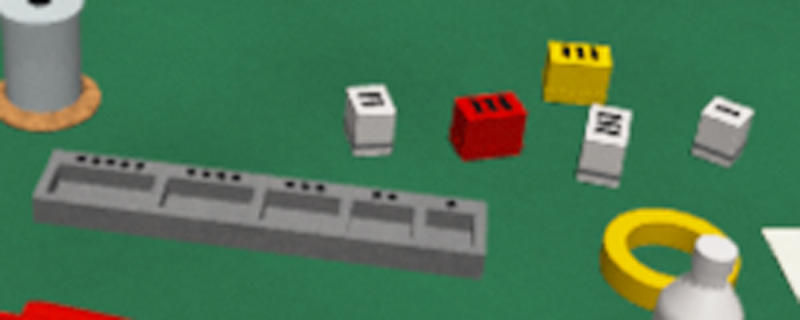

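```bash
cat >> h.py <<'E'
def campose(n,o=None):
    m=camera_model(n)
    if n=='wrist':
        T=np.eye(4);T[:3,:3]=R.from_quat(o['ee_rot']).as_matrix();T[:3,3]=o['position'];T=T@m['T_tool_cam'];return m['K'],T[:3,:3],T[:3,3]
    return m['K'],R.from_quat(m['orientation']).as_matrix(),np.array(m['eye'])
def cast(n,uv,z,o=None):
    K,Rm,e=campose(n,o);uv=np.atleast_2d(uv).astype(float)
    r=np.c_[uv,np.ones(len(uv))]@np.linalg.inv(K).T@Rm.T
    return e+r*((z-e[2])/r[:,2])[:,None]
def cloud(n,d,o=None):
    K,Rm,e=campose(n,o);v,u=np.mgrid[:d.shape[0],:d.shape[1]]
    r=np.stack([u,v,np.ones_like(u)],-1)@np.linalg.inv(K).T
    return (r*d[...,None])@Rm.T+e
E
python3 - <<'E'
from h import *
np.set_printoptions(precision=1,suppress=True)
p=np.load('pics/top0p.npy');d=np.load('pics/top0d.npy');X=cloud('top',d)
hsv=cv2.cvtColor(p,cv2.COLOR_RGB2HSV)
print('bench z',np.median(X[280:320,100:200,2]))
def blobs(m,roi,z,name,amin=20):
    u0,v0,u1,v1=roi;mm=np.zeros_like(m);mm[v0:v1,u0:u1]=m[v0:v1,u0:u1]
    cs,_=cv2.findContours(mm,cv2.RETR_EXTERNAL,cv2.CHAIN_APPROX_NONE)
    for c in cs:
        if cv2.contourArea(c)<amin: continue
        w=cast('top',c[:,0],z)[:,:2].astype(np.float32)
        (cx,cy),(a,b),t=cv2.minAreaRect(w)
        (ex,ey),er=cv2.minEnclosingCircle(w)
        bx=cv2.boundingRect(c)
        zz=X[mm>0]
        print(name,bx,'rect',np.round([cx,cy,a,b,t],1),'circ',np.round([ex,ey,er],1),'z',np.percentile(X[bx[1]:bx[1]+bx[3],bx[0]:bx[0]+bx[2],2],[5,50,95]))
white=((hsv[...,1]<30)&(hsv[...,2]>190)).astype(np.uint8)
blobs(white,(125,225,250,300),40,'hous')
blobs(white,(290,225,345,270),89,'lid')
blobs((hsv[...,2]<50).astype(np.uint8),(305,235,340,260),113,'knob',5)
blobs(((hsv[...,0]>8)&(hsv[...,0]<20)&(hsv[...,1]>80)).astype(np.uint8),(295,225,345,270),4,'coaster')
blobs((hsv[...,1]<40).astype(np.uint8),(195,190,315,225),22,'rack')
blobs((hsv[...,1]<40).astype(np.uint8),(335,185,375,222),16,'dish')
blobs(((hsv[...,0]>100)&(hsv[...,0]<125)&(hsv[...,1]>150)).astype(np.uint8),(370,210,445,280),60,'bin')
blobs(((hsv[...,0]>100)&(hsv[...,0]<125)&(hsv[...,1]>150)).astype(np.uint8),(485,320,560,420),60,'bin2')
E
```

```text
bench z 0.3590569460120605
hous (136, 260, 12, 12) rect [440.8 383.8  25.9  25.6  62.9] circ [441.4 383.5  16.9] z [-0.9 39.1 43.7]
hous (167, 244, 11, 17) rect [479.1 294.2  27.1  45.7  81.3] circ [478.3 293.7  25.6] z [15.6 40.5 44.1]
hous (226, 242, 12, 14) rect [484.1 117.1  36.2  26.4  19.9] circ [484.  117.9  20.2] z [-1.8 39.5 43.7]
hous (125, 225, 14, 15) rect [542.9 416.4  42.2  39.2   2. ] circ [542.8 419.2  27. ] z [-1.7  1.9  5.3]
lid (312, 235, 24, 24) rect [ 477.1 -146.9   64.4   64.3   88.2] circ [ 476.3 -146.7   33.5] z [ -0.   88.6 112.1]
coaster (305, 233, 21, 29) rect [ 483.1 -131.    60.2   84.9   87. ] circ [ 482.7 -143.3   43.8] z [ -0.9  40.2 111.6]
rack (202, 197, 105, 25) rect [602.4  49.7  62.1 318.    0.7] circ [601.5  50.1 160.8] z [-1.   8.7 25.1]
dish (340, 190, 29, 28) rect [ 610.  -254.2   85.    83.5   88. ] circ [ 610.  -253.6   44.2] z [-1.6  4.6 17.8]
bin (377, 217, 61, 58) rect [ 475.1 -387.7  153.1  143.6   76.4] circ [ 474.8 -388.3  102.5] z [-1.7  4.5 59.6]
bin2 (528, 347, 11, 6) rect [ 185.6 -700.3    8.9   29.6   23.4] circ [ 184.5 -700.7   14.8] z [  2.3 343.5 558. ]
bin2 (492, 335, 32, 47) rect [ 164.2 -633.2   77.6  118.6   90. ] circ [ 164.  -614.2   62.3] z [  0.   54.6 593.5]
```

```bash
cat >> h.py <<'E'
import json,os
def st():
    o=get_obs();M=R.from_quat(o['ee_rot']).as_matrix()
    open('log.jsonl','a').write(json.dumps([list(map(float,o['joint_positions'])),list(map(float,o['position'])),list(map(float,o['ee_rot']))])+'\n')
    return o,M
def plan(target,Mt=None):
    """target TCP mm; Mt desired rot. prints shift in tool frame cm and rotvec"""
    o,M=st();s=M.T@(np.array(target)-o['position'])/10
    print('t',round(o['clock'],2),'pos',np.round(o['position'],1),'gap',round(o['finger_gap'],1),'F',np.round(o['force'],1))
    print('shift cm in current tool axes',np.round(s,2))
    if Mt is not None:
        print('rotvec',np.round(R.from_matrix(M.T@Mt).as_rotvec(),3),'shift in target axes',np.round(Mt.T@(np.array(target)-o['position'])/10,2))
def down(yaw):
    """tool down, tool y axis at heading yaw (rad) from world x"""
    y=np.array([np.cos(yaw),np.sin(yaw),0]);x=np.array([0,0,-1.]);return np.c_[x,y,np.cross(x,y)]
E
python3 - <<'E'
from h import *
o,M=st();print(np.round(M,3))
for yaw in (0,np.pi/2,-np.pi/2,np.pi): plan([477,-146.7,190],down(yaw))
E
```

```text
[[-0.     0.428 -0.904]
 [ 0.001 -0.904 -0.428]
 [-1.    -0.002 -0.   ]]
t 0.15 pos [ 267.1 -564.5  238.4] gap 85.2 F [-0.1 -0.6 -0. ]
shift cm in current tool axes [  4.89 -28.79 -36.84]
rotvec [-1.129e+00 -1.000e-03  1.000e-03] shift in target axes [  4.84  20.99 -41.78]
t 0.15 pos [ 267.1 -564.5  238.4] gap 85.2 F [-0.1 -0.6 -0. ]
shift cm in current tool axes [  4.89 -28.79 -36.84]
rotvec [-2.7e+00 -2.0e-03  0.0e+00] shift in target axes [ 4.84 41.78 20.99]
t 0.15 pos [ 267.1 -564.5  238.4] gap 85.2 F [-0.1 -0.6 -0. ]
shift cm in current tool axes [  4.89 -28.79 -36.84]
rotvec [0.442 0.    0.002] shift in target axes [  4.84 -41.78 -20.99]
t 0.15 pos [ 267.1 -564.5  238.4] gap 85.2 F [-0.1 -0.6 -0. ]
shift cm in current tool axes [  4.89 -28.79 -36.84]
rotvec [2.013e+00 1.000e-03 1.000e-03] shift in target axes [  4.84 -20.99  41.78]
```

Emit:
play_rows([
  [[0,-3,0],[0.11,0,0]],
  [[0,-4,0],[0.11,0,0]],
  [[0,-4,0],[0.11,0,0]],
  [[0,-4,0],[0.112,0,0]],
  [[0,-4,0],[0,0,0]],
], gripper=0.0, squeeze=30)

```text
clock: 0.57
position: [227.0, -379.4, 238.4]
ee_rot: [-0.707, 0.002, 0.707, 0.003]
force: [0.4, -0.2, 2.2]
finger_gap: 42.2
```

Run:
```python
from h import *
o,M=st();print(np.round(M,3))
plan([477,-146.7,160],down(-np.pi/2))
```

```text
[[-0.001 -0.007 -1.   ]
 [ 0.001 -1.     0.007]
 [-1.    -0.001  0.001]]
t 0.57 pos [ 227.  -379.4  238.4] gap 42.2 F [ 0.4 -0.2  2.2]
shift cm in current tool axes [  7.85 -23.45 -24.83]
rotvec [-0.007  0.001  0.001] shift in target axes [  7.84 -23.27 -25.  ]
```

Emit:
play_rows([
  [[0,-4,-4],[0,0,0]],
  [[0,-4,-4],[0,0,0]],
  [[0,-4,-4],[0,0,0]],
  [[1,-4,-4],[0,0,0]],
  [[1,-4,-4],[0,0,0]],
])

```text
clock: 0.98
position: [375.7, -233.5, 225.3]
ee_rot: [0.708, -0.001, -0.707, 0.0]
force: [0.7, -0.9, -0.6]
finger_gap: 42.8
```

Emit:
play_rows([
  [[1,-2,-3.2],[0,0,0]],
  [[0,-1.4,-1.8],[0,0,0]],
  [[0,0,0],[0,0,0]],
  [[0,0,0],[0,0,0]],
])

```text
clock: 1.32
position: [424.9, -199.9, 214.3]
ee_rot: [-0.707, -0.001, 0.708, -0.001]
force: [-0.9, -0.6, -0.7]
finger_gap: 42.9
```

```bash
cat >> h.py <<'E'
def wshot(n):
    o,M=st();p,d=snapshot('wrist');save(n,p);np.save('pics/%s.npy'%n,p);np.save('pics/%sd.npy'%n,d);json.dump([list(map(float,o['position'])),list(map(float,o['ee_rot']))],open('pics/%s.json'%n,'w'));return o,p,d
E
python3 - <<'E'
from h import *
o,p,d=wshot('w1')
plan([477,-146.7,160],down(-np.pi/2))
E
```

```text
t 1.37 pos [ 424.4 -200.7  214.5] gap 42.5 F [-0.3  0.8 -0.4]
shift cm in current tool axes [ 5.45 -5.39 -5.28]
rotvec [0.001 0.001 0.   ] shift in target axes [ 5.45 -5.4  -5.26]
```

View pics/w1.png

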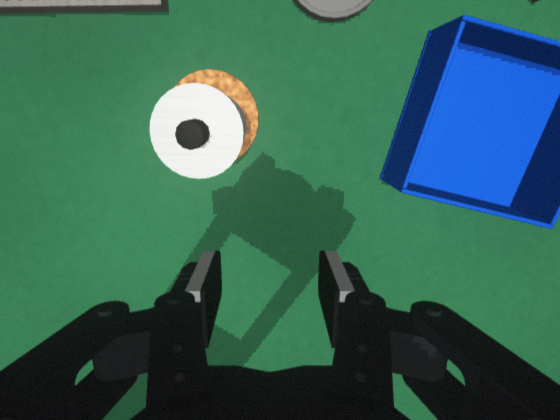

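Run:
```python
from h import *
np.set_printoptions(precision=1,suppress=True)
p=np.load('pics/w1.npy');d=np.load('pics/w1d.npy');po=json.load(open('pics/w1.json'));o=dict(position=np.array(po[0]),ee_rot=po[1])
hsv=cv2.cvtColor(p,cv2.COLOR_RGB2HSV)
def C(m,roi,z):
    u0,v0,u1,v1=roi;mm=np.zeros(m.shape,np.uint8);mm[v0:v1,u0:u1]=m[v0:v1,u0:u1]
    c=max(cv2.findContours(mm,0,1)[0],key=cv2.contourArea);w=cast('wrist',c[:,0],z,o)[:,:2].astype(np.float32)
    print(z,cv2.minEnclosingCircle(w),cv2.fitEllipse(w))
C((hsv[...,2]<70),(160,105,225,160),113)
C((hsv[...,2]>200)&(hsv[...,1]<40),(140,70,260,190),89)
C((hsv[...,0]>5)&(hsv[...,0]<25)&(hsv[...,1]>60),(140,50,270,190),4)
C((hsv[...,1]<60)&(hsv[...,2]>60),(280,0,380,25),16)
X=cloud('wrist',d,o);print(X[133,192],X[160,192],X[80,215],X[250,100])
```

```text
113 ((475.679931640625, -147.80284118652344), 10.762422561645508) ((475.47137451171875, -147.80075073242188), (17.624326705932617, 21.383037567138672), 15.725983619689941)
89 ((474.83135986328125, -145.81866455078125), 34.17444610595703) ((474.8564147949219, -145.7046356201172), (67.29460144042969, 67.556396484375), 84.26078796386719)
4 ((481.70245361328125, -144.31674194335938), 44.63480758666992) ((473.3343811035156, -134.79058837890625), (88.75640106201172, 105.86971282958984), 42.720577239990234)
16 ((579.6455078125, -254.02444458007812), 31.756603240966797) ((573.890380859375, -253.64402770996094), (14.335517883300781, 66.84874725341797), 0.3405866026878357)
[ 476.1 -148.2  114.6] [ 454.9 -142.2   91.9] [ 516.2 -148.7    5.2] [344.3 -17.9   0.8]
```

Emit:
play_rows([
  [[0,-2.7,-2.5],[0,0,0]],
  [[2,-2.7,-2.6],[0,0,0]],
  [[3,0,0],[0,0,0]],
  [[2,0,0],[0,0,0]],
  [[0,0,0],[0,0,0]],
])

```text
clock: 1.78
position: [471.6, -146.7, 140.7]
ee_rot: [-0.704, -0.001, 0.71, 0.001]
force: [-1.0, -0.1, -0.8]
finger_gap: 42.8
```

Run:
```python
from h import *
plan([475.8,-146.8,100],down(-np.pi/2))
```

```text
t 1.78 pos [ 471.6 -146.7  140.7] gap 42.8 F [-1.  -0.1 -0.8]
shift cm in current tool axes [ 4.07  0.02 -0.45]
rotvec [-0.001  0.008  0.003] shift in target axes [ 4.07  0.01 -0.42]
```

Emit:
play_rows([
  [[2,0,-0.4],[0,0.008,0]],
  [[1.5,0,0],[0,0,0]],
  [[0.5,0,0],[0,0,0]],
  [[0,0,0],[0,0,0]],
  [[0,0,0],[0,0,0]],
])

```text
clock: 2.2
position: [479.4, -148.4, 106.4]
ee_rot: [0.71, -0.001, -0.704, -0.0]
force: [0.7, 0.3, 1.0]
finger_gap: 42.4
```

Run:
```python
from h import *
plan([475.8,-146.8,100],down(-np.pi/2))
```

```text
t 2.2 pos [ 479.4 -148.4  106.4] gap 42.4 F [0.7 0.3 1. ]
shift cm in current tool axes [ 0.63 -0.16  0.36]
rotvec [-0.002 -0.009 -0.001] shift in target axes [ 0.64 -0.16  0.36]
```

Emit:
play_rows([
  [[0,0,0],[0,0,0]],
  [[0,0,0],[0,0,0]],
])

```text
clock: 2.37
position: [480.0, -148.1, 106.7]
ee_rot: [0.711, -0.001, -0.704, 0.0]
force: [0.5, -0.1, -0.9]
finger_gap: 42.8
```

Emit:
play_rows([
  [[0,0,0],[0,0,0]],
  [[0,0,0],[0,0,0]],
])

```text
clock: 2.53
position: [479.6, -147.6, 105.9]
ee_rot: [0.71, -0.0, -0.704, 0.0]
force: [0.4, -0.3, 0.8]
finger_gap: 42.8
```

Emit:
play_rows([
  [[0.3,-0.1,0.4],[0,-0.009,0]],
  [[0.35,0,0],[0,0,0]],
  [[0,0,0],[0,0,0]],
])

```text
clock: 2.78
position: [474.5, -146.0, 97.7]
ee_rot: [-0.706, -0.0, 0.708, 0.0]
force: [-0.1, -0.8, -0.3]
finger_gap: 42.4
```

Emit:
play_rows([
  [[0,0,0],[0,0,0]],
  [[0,0,0],[0,0,0]],
  [[0,0,0],[0,0,0]],
  [[0,0,0],[0,0,0]],
], gripper=-1)

```text
clock: 3.12
position: [475.3, -146.4, 98.7]
ee_rot: [-0.707, 0.0, 0.707, 0.0]
force: [-0.1, -0.3, 0.3]
finger_gap: 19.0
```

Run:
```python
from h import *
plan([475.8,-146.8,180],down(-np.pi/2))
```

```text
t 3.12 pos [ 475.3 -146.4   98.7] gap 19.0 F [-0.1 -0.3  0.3]
shift cm in current tool axes [-8.13  0.04 -0.04]
rotvec [-0.     0.001 -0.   ] shift in target axes [-8.13  0.04 -0.05]
```

Emit:
play_rows([
  [[-1,0,0],[0,0,0]],
  [[-2,0,0],[0,0,0]],
  [[-2.5,2,-2],[0,0,0]],
  [[0,2.8,-2.8],[0,0,0]],
  [[0,2.8,-2.8],[0,0,0]],
])

```text
clock: 3.53
position: [553.6, -223.7, 157.1]
ee_rot: [0.708, -0.001, -0.706, 0.001]
force: [1.4, -0.3, 0.0]
finger_gap: 18.7
```

Emit:
play_rows([
  [[0,2,-2.8],[0,0,0]],
  [[0,1.1,-2.8],[0,0,0]],
  [[0,0,-0.3],[0,0,0]],
  [[0,0,0],[0,0,0]],
])

```text
clock: 3.87
position: [611.1, -253.9, 153.3]
ee_rot: [-0.707, -0.0, 0.708, 0.0]
force: [-0.9, 1.6, -1.1]
finger_gap: 18.7
```

Run:
```python
from h import *
plan([610,-253.8,26],down(-np.pi/2))
o,p,d=wshot('w2')
```

```text
t 3.87 pos [ 611.1 -253.9  153.3] gap 18.7 F [-0.9  1.6 -1.1]
shift cm in current tool axes [12.73 -0.    0.09]
rotvec [-0.     0.001  0.   ] shift in target axes [ 1.273e+01 -1.000e-02  1.100e-01]
```

View pics/w2.png

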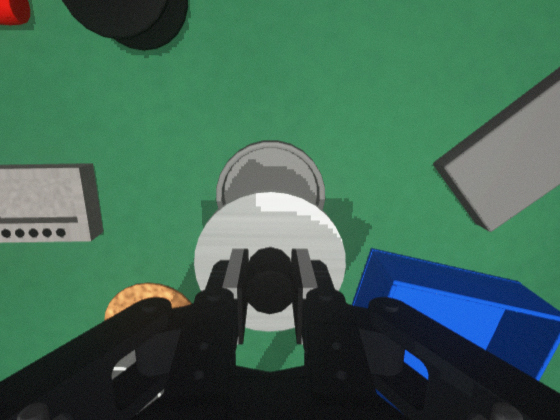

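Run:
```python
from h import *
p=np.load('pics/w2.npy');d=np.load('pics/w2d.npy');po=json.load(open('pics/w2.json'));o=dict(position=np.array(po[0]),ee_rot=po[1])
X=cloud('wrist',d,o)
m=(X[...,2]>11)&(X[...,2]<22);m[:130]=0;m[215:]=0;m[:,:205]=0;m[:,335:]=0
P=X[m][:,:2]
from scipy.optimize import least_squares
f=least_squares(lambda q:np.hypot(P[:,0]-q[0],P[:,1]-q[1])-41.5,[610,-254]);print(f.x,m.sum(),np.std(f.fun))
m=(X[...,2]>80)&(X[...,2]<165);m[320:]=0;m[:,:190]=0;m[:,350:]=0
# flange points
fl=(X[...,2]>138-4)&(X[...,2]<147);fl[230:]=0
P=X[fl];print(fl.sum(),np.median(P,0),P[:,0].max(),P[:,1].min(),P[:,1].max())
# outer edge by contour of gray mask in z=16
hsv=cv2.cvtColor(p,cv2.COLOR_RGB2HSV)
g=((hsv[...,1]<60)&(hsv[...,2]>50)).astype(np.uint8);e=[]
for u in range(228,316,4):
    col=np.where(g[120:200,u])[0]
    if len(col): e.append([u,120+col[0]])
w=cast('wrist',e,16,o)[:,:2]
f=least_squares(lambda q:np.hypot(w[:,0]-q[0],w[:,1]-q[1])-44,[610,-254],loss='soft_l1');print(f.x,np.std(f.fun))
```

```text
[ 609.89920651 -253.80302774] 1261 1.5210622964753606
3909 [ 635.12306941 -253.47261355  144.73718321] 645.1418971364265 -282.20290050800133 -224.29434545113784
[ 609.48108992 -253.86005678] 0.2601871177148368
```

Emit:
play_rows([
  [[3.5,0,0.14],[0,0,0]],
  [[3.5,0,0],[0,0,0]],
  [[3,0,0],[0,0,0]],
  [[1.5,0,0],[0,0,0]],
  [[0.5,0,0],[0,0,0]],
])

```text
clock: 4.33
position: [605.6, -251.4, 30.3]
ee_rot: [-0.705, -0.001, 0.709, 0.001]
force: [-0.7, 0.3, 0.1]
finger_gap: 18.9
```

Emit:
play_rows([
  [[0.3,0,0],[0,0,0]],
  [[0.3,0,0],[0,0,0]],
  [[0.1,0,0],[0,0,0]],
  [[0,0,0],[0,0,0]],
])

```text
clock: 4.67
position: [609.9, -254.0, 28.3]
ee_rot: [0.708, -0.001, -0.707, 0.0]
force: [-0.0, 0.0, -1.2]
finger_gap: 18.7
```

Run:
```python
from h import *
plan([609.6,-253.8,25],down(-np.pi/2))
```

```text
t 4.67 pos [ 609.9 -254.    28.3] gap 18.7 F [-0.   0.  -1.2]
shift cm in current tool axes [ 0.33 -0.02  0.03]
rotvec [-0.    -0.001 -0.001] shift in target axes [ 0.33 -0.02  0.03]
```

Emit:
play_rows([
  [[0.2,0,0],[0,0,0]],
  [[0.15,0,0],[0,0,0]],
  [[0,0,0],[0,0,0]],
  [[0,0,0],[0,0,0]],
])

```text
clock: 5.0
position: [609.7, -254.0, 24.6]
ee_rot: [0.707, -0.0, -0.707, 0.0]
force: [-0.3, 0.7, 6.5]
finger_gap: 19.1
```

Emit:
play_rows([
  [[0.08,0,0],[0,0,0]],
  [[0,0,0],[0,0,0]],
  [[0,0,0],[0,0,0]],
])

```text
clock: 5.25
position: [609.7, -254.0, 24.5]
ee_rot: [0.707, -0.0, -0.707, 0.0]
force: [-3.9, 1.2, 10.9]
finger_gap: 18.8
```

Contact; release and rise.

Emit:
play_rows([
  [[0,0,0],[0,0,0]],
  [[0,0,0],[0,0,0]],
  [[-0.5,0,0],[0,0,0]],
  [[-2,0,0],[0,0,0]],
  [[-4,0,0],[0,0,0]],
], gripper=-0.2)

```text
clock: 5.67
position: [604.7, -251.2, 81.6]
ee_rot: [-0.703, -0.002, 0.711, 0.002]
force: [-0.1, 0.4, -0.5]
finger_gap: 34.1
```

Emit:
play_rows([
  [[-4,0,0],[0,0,0]],
  [[-4,0,0],[0,0,0]],
  [[-4,0,0],[0,0,0]],
  [[-4,0,0],[0,0,0]],
  [[0,0,0],[0,0,0]],
])

```text
clock: 6.08
position: [612.9, -255.6, 258.8]
ee_rot: [0.712, -0.003, -0.702, 0.003]
force: [0.5, -0.7, 1.6]
finger_gap: 34.5
```

Run:
```python
from h import *
o,p,d=wshot('w3')
X=cloud('wrist',d,o)
save('w3',p)
for L in open('log.jsonl'):
    q,x,r=json.loads(L);print(np.round(q,3),np.round(x,1),np.round(np.hypot(x[0],x[1]),1))
```

```text
[-1.255  0.221  1.527  0.     1.395 -0.126] [ 267.1 -564.5  238.4] 624.5
[-1.255  0.221  1.527  0.     1.395 -0.126] [ 267.1 -564.5  238.4] 624.5
[-1.255  0.221  1.527  0.     1.395 -0.126] [ 267.1 -564.5  238.4] 624.5
[-1.255  0.221  1.527  0.     1.395 -0.126] [ 267.1 -564.5  238.4] 624.5
[-1.255  0.221  1.527  0.     1.395 -0.126] [ 267.1 -564.5  238.4] 624.5
[-1.21  -0.232  1.978 -0.     1.396  0.368] [ 227.  -379.4  238.4] 442.2
[-1.21  -0.232  1.978 -0.     1.396  0.368] [ 227.  -379.4  238.4] 442.2
[-0.608 -0.139  1.945 -0.     1.337  0.96 ] [ 424.9 -199.9  214.3] 469.5
[-6.100e-01 -1.400e-01  1.945e+00 -1.000e-03  1.337e+00  9.600e-01] [ 424.4 -200.7  214.5] 469.4
[-0.461  0.008  1.952 -0.     1.19   1.111] [ 471.6 -146.7  140.7] 493.9
[-0.46   0.061  1.969  0.004  1.104  1.111] [ 479.4 -148.4  106.4] 501.8
[-0.457  0.069  1.977 -0.     1.096  1.114] [ 475.3 -146.4   98.7] 497.4
[-0.513  0.376  1.501 -0.     1.267  1.059] [ 611.1 -253.9  153.3] 661.7
[-0.513  0.376  1.501 -0.     1.267  1.059] [ 611.1 -253.9  153.3] 661.7
[-5.140e-01  5.180e-01  1.566e+00 -1.000e-03  1.056e+00  1.058e+00] [ 609.9 -254.    28.3] 660.7
[-0.514  0.29   1.407 -0.     1.429  1.057] [ 612.9 -255.6  258.8] 664.0
```

View pics/w3.png

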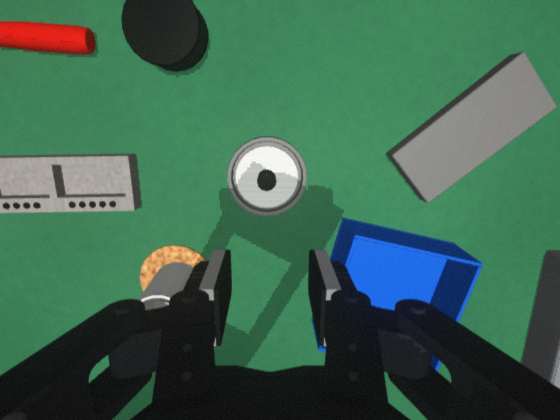

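```bash
cat > fit.py <<'E'
from h import *
from scipy.optimize import least_squares
D=[json.loads(L) for L in open('log.jsonl')]
Q=np.array([d[0] for d in D]);P=np.array([d[1] for d in D])
Rr=np.hypot(P[:,0],P[:,1]);s=Q[:,1]+Q[:,2]+Q[:,4]
ok=abs(Q[:,3])<.02
def f(p):
    a1,d1,L2,L3,e,Lt=p
    r=a1+L2*np.sin(Q[:,1])+L3*np.sin(Q[:,1]+Q[:,2])+e*np.cos(Q[:,1]+Q[:,2])+Lt*np.sin(s)
    z=d1+L2*np.cos(Q[:,1])+L3*np.cos(Q[:,1]+Q[:,2])-e*np.sin(Q[:,1]+Q[:,2])+Lt*np.cos(s)
    return np.r_[(r-Rr)[ok],(z-P[:,2])[ok],(np.array(p)-[50,400,400,400,0,250])*.001]
if __name__=='__main__':
    F=least_squares(f,[50,400,400,400,0,250]);print(np.round(F.x,1),np.std(F.fun))
E
python3 fit.py
```

```text
[  6.  318.7 407.4 547.3  50.2 331.7] 0.0992852583482349
```

Emit:
play_rows([
  [[0,0,0],[0,0.12,0]],
  [[0,0,0],[0,0.12,0]],
  [[0,0,0],[0,0.12,0]],
  [[0,0,0],[0,0.12,0]],
  [[0,0,0],[0,0,0]],
])

```text
clock: 6.55
position: [603.4, -250.9, 239.9]
ee_rot: [0.853, 0.001, -0.522, -0.003]
force: [-1.6, 0.1, -2.6]
finger_gap: 34.0
```

```bash
cat > fk.py <<'E'
from fit import *
p=least_squares(f,[50,400,400,400,0,250]).x
def Ry(a): return R.from_euler('y',a).as_matrix()
def Rz(a): return R.from_euler('z',a).as_matrix()
def arm(q): # raw rot w/o const
    return Rz(q[0])@Ry(q[1]+q[2])@Rz(q[3])@Ry(q[4])@Rz(q[5])
C=[arm(d[0]).T@R.from_quat(d[2]).as_matrix() for d in D]
Cm=R.from_matrix(np.array(C)).mean().as_matrix()
Cm=np.round(Cm)
def fk(q,p=p):
    a1,d1,L2,L3,e,Lt=p
    A=Rz(q[0]);s=q[1]+q[2]
    w=np.array([a1+L2*np.sin(q[1])+L3*np.sin(s)+e*np.cos(s),0,d1+L2*np.cos(q[1])+L3*np.cos(s)-e*np.sin(s)])
    M=arm(q)
    return A@w+M[:,2]*Lt,M@Cm,A@w
if __name__=='__main__':
    print(np.round(p,1));print(Cm);
    for d in D[-6:]:
        x,M,w=fk(d[0]);print(np.round(x-d[1],1),np.round(R.from_matrix(M.T@R.from_quat(d[2]).as_matrix()).as_rotvec(),3))
E
python3 - <<'E'
from h import *
st()
E
python3 fk.py
```

```text
[  6.  318.7 407.4 547.3  50.2 331.7]
[[-0. -1. -0.]
 [ 0.  0. -1.]
 [ 1. -0.  0.]]
[-29.1 -73.3  -0.2] [ 0. -0. -0.]
[-34.5 -70.8   0.2] [-0. -0. -0.]
[-34.5 -70.8   0.2] [-0. -0. -0.]
[-34.6 -70.7   0.3] [-0.  0. -0.]
[-34.5 -70.8   0.1] [-0.  0. -0.]
[-40.6 -65.9   0.5] [-0.  0. -0.]
```

```bash
cat > fk.py <<'E'
from h import *
from scipy.optimize import least_squares
D=[json.loads(L) for L in open('log.jsonl')]
def Ry(a): return R.from_euler('y',a).as_matrix()
def Rz(a): return R.from_euler('z',a).as_matrix()
def arm(q): return Rz(q[0])@Ry(q[1]+q[2])@Rz(q[3])@Ry(q[4])@Rz(q[5])
Cm=np.array([[0,-1,0],[0,0,-1],[1,0,0.]])
def fk(q,p):
    a1,b,d1,L2,L3,e,Lt=p
    A=Rz(q[0]);s=q[1]+q[2]
    w=A@np.array([a1+L2*np.sin(q[1])+L3*np.sin(s)+e*np.cos(s),b,d1+L2*np.cos(q[1])+L3*np.cos(s)-e*np.sin(s)])
    M=arm(q);return w+M[:,2]*Lt,M@Cm,w
p0=np.array([0,70,400,400,500,0,300.])
F=least_squares(lambda p:np.r_[np.concatenate([fk(d[0],p)[0]-d[1] for d in D]),(p-p0)*.001],p0);p=F.x
if __name__=='__main__':
    print(np.round(p,1),np.std(F.fun))
    for d in D[-3:]: print(np.round(fk(d[0],p)[0]-d[1],1))
E
python3 fk.py
```

```text
[  0.   78.6 311.1 411.6 547.7  52.4 325.9] 0.015395283854939823
[-0.  0.  0.]
[-0.  0. -0.]
[ 0. -0.  0.]
```

```bash
cat > ik.py <<'E'
from fk import *
lo=np.array([-2.98,-.91,.09,-1.24,.2,-2.68])+.06;hi=np.array([2.98,2.08,2.57,4.39,2.65,2.68])-.06
def ik(T,M,q0=None,n=6,seed=0):
    """analytic-ish: multi-start bounded LSQ; returns list of solutions"""
    rng=np.random.default_rng(seed);sols=[]
    T=np.array(T)
    starts=[q0] if q0 is not None else [np.r_[np.arctan2(T[1],T[0]),rng.uniform([-.2,1,-.8,.6,-2],[.8,2.3,3.5,2.4,2])] for _ in range(n)]
    for s in starts:
        def g(q):
            x,m,w=fk(q,p);return np.r_[(x-T)/100,(m-M).ravel()]
        r=least_squares(g,np.clip(s,lo+1e-3,hi-1e-3),bounds=(lo,hi),max_nfev=60)
        if r.cost<1e-6: sols.append(r.x)
    return sols
def tool(phi,alpha,flip):
    x=np.array([np.cos(phi)*np.cos(alpha),np.sin(phi)*np.cos(alpha),-np.sin(alpha)])
    y=np.array([np.sin(phi),-np.cos(phi),0])*(1 if not flip else -1)
    return np.c_[x,y,np.cross(x,y)]
E
cat > srch.py <<'E'
from ik import *
G=np.array([476.,-147,48])
for a in (25,35,45,55):
  for ph in range(-180,180,30):
    for fl in (0,1):
      M=tool(np.radians(ph),np.radians(a),fl)
      S=ik(G+11*M[:,0],M,n=8)
      if S:
        q=min(S,key=lambda q:np.abs(q[3]));w=fk(q,p)[2]
        print(a,ph,fl,np.round(q,2),'wrist',np.round(w))
E
time python3 srch.py
```

```text
25 -180 0 [-0.29  1.01  1.16 -0.3   2.07 -1.85] wrist [ 761. -147.  181.]
25 -180 1 [-0.29  1.01  1.16 -0.3   2.07  1.3 ] wrist [ 761. -147.  181.]
25 -150 0 [-0.11  0.91  1.34 -0.6   1.88 -2.08] wrist [723.  -4. 181.]
25 -150 1 [-0.11  0.91  1.34 -0.6   1.88  1.06] wrist [723.  -4. 181.]
25 -120 0 [ 0.03  0.75  1.63 -0.88  1.6  -2.2 ] wrist [619. 100. 181.]
25 -120 1 [ 0.03  0.75  1.63 -0.88  1.6   0.94] wrist [619. 100. 181.]
25 30 0 [-1.12  0.39  2.28  1.3   1.22 -1.06] wrist [ 229. -290.  181.]
25 30 1 [-1.12  0.39  2.28  1.3   1.22  2.08] wrist [ 229. -290.  181.]
25 60 0 [-1.02  0.59  1.92  0.93  1.49 -1.02] wrist [ 333. -394.  181.]
25 60 1 [-1.02  0.59  1.92  0.93  1.49  2.12] wrist [ 333. -394.  181.]
25 90 0 [-0.86  0.77  1.58  0.65  1.76 -1.08] wrist [ 476. -432.  181.]
25 90 1 [-0.86  0.77  1.58  0.65  1.76  2.06] wrist [ 476. -432.  181.]
25 120 0 [-0.67  0.93  1.31  0.37  1.99 -1.25] wrist [ 619. -394.  181.]
25 120 1 [-0.67  0.93  1.31  0.37  1.99  1.89] wrist [ 619. -394.  181.]
25 150 0 [-0.48  1.01  1.15  0.04  2.11 -1.53] wrist [ 723. -290.  181.]
25 150 1 [-0.48  
[... 3285 characters left out ...]
306.]
55 30 0 [-0.84  0.07  2.26  0.83  0.86 -0.37] wrist [ 320. -237.  306.]
55 60 0 [-0.83  0.27  2.03  0.65  1.14 -0.67] wrist [ 386. -303.  306.]
55 60 1 [-0.83  0.27  2.03  0.65  1.14  2.47] wrist [ 386. -303.  306.]
55 90 0 [-0.74  0.43  1.8   0.45  1.37 -0.93] wrist [ 476. -328.  306.]
55 90 1 [-0.74  0.43  1.8   0.45  1.37  2.21] wrist [ 476. -328.  306.]
55 120 0 [-0.61  0.56  1.62  0.24  1.53 -1.22] wrist [ 566. -303.  306.]
55 120 1 [-0.61  0.56  1.62  0.24  1.53  1.92] wrist [ 566. -303.  306.]
55 150 0 [-0.48  0.62  1.52  0.03  1.61 -1.53] wrist [ 632. -237.  306.]
55 150 1 [-0.48  0.62  1.52  0.03  1.61  1.61] wrist [ 632. -237.  306.]
real	0m35.360s
user	0m33.908s
sys	0m0.158s
```

```bash
cat > srch2.py <<'E'
from ik import *
from scipy.spatial.transform import Slerp
G=np.array([476.,-147,48]);B=np.array([475.,-388,0])
res=[]
for a in (30,40):
  for ph in (-150,-120,-90,60,90,120,150,180):
    for fl in (0,1):
      M=tool(np.radians(ph),np.radians(a),fl)
      S=ik(G+11*M[:,0],M,n=6)
      if not S: continue
      q0=min(S,key=lambda q:np.abs(q[3]))
      for th in range(0,360,45):
        for psi in (-45,0,45):
          ax=np.array([np.cos(np.radians(th)),np.sin(np.radians(th)),0])
          W=R.from_rotvec(ax*np.radians(130))*R.from_euler('z',psi,degrees=True)
          M2=W.as_matrix()@M; u=W.as_matrix()[:,2]
          if M2[2,0]>0.3: continue
          gp=B+[0,0,160]; gp=gp-np.r_[u[:2]*45,0]
          # path
          q=q0;ok=True;mz=1e9;mq=0
          # world rotation path: W scaled : yaw then tilt
          for k in range(1,13):
            t=k/12
            Wk=R.from_rotvec(ax*np.radians(130)*max(0,(t-.4)/.6))*R.from_euler('z',psi*min(1,t/.4),degrees=True)
            Mk=Wk.as_matrix()@M
            tt=min(1,t/.5);gk=G+[0,0,130];gk=gk+(gp-gk)*tt
            s=ik(gk+11*Mk[:,0],Mk,q0=q)
            if not s: ok=False;break
            mq=max(mq,np.abs(s[0]-q).max());q=s[0];mz=min(mz,fk(q,p)[2][2])
          if ok and mz>130 and mq<1.0:
            print(a,ph,fl,'th',th,'psi',psi,'toolz',round(M2[2,0],2),'u',np.round(u,2),'mz',round(mz),'mq',round(mq,2),np.round(q0,2),np.round(q,2),flush=True)
E
time timeout 560 python3 srch2.py
```

```text
30 -150 1 th 0 psi 45 toolz -0.32 u [ 0.   -0.77 -0.64] mz 261 mq 0.4 [-0.13  0.85  1.39 -0.57  1.81  1.06] [-0.96  1.04  0.93  0.5   2.33 -0.88]
30 -150 1 th 45 psi 45 toolz -0.01 u [ 0.54 -0.54 -0.64] mz 163 mq 0.42 [-0.13  0.85  1.39 -0.57  1.81  1.06] [-0.52  1.17  0.9  -0.93  2.39 -1.62]
30 -150 1 th 270 psi -45 toolz -0.32 u [-0.77  0.   -0.64] mz 261 mq 0.41 [-0.13  0.85  1.39 -0.57  1.81  1.06] [-1.28  0.4   1.98  1.38  1.3  -0.56]
30 -150 1 th 315 psi -45 toolz -0.01 u [-0.54 -0.54 -0.64] mz 163 mq 0.22 [-0.13  0.85  1.39 -0.57  1.81  1.06] [-1.01  1.21  0.83  0.87  2.46 -0.1 ]
30 -150 1 th 315 psi 0 toolz -0.32 u [-0.54 -0.54 -0.64] mz 261 mq 0.27 [-0.13  0.85  1.39 -0.57  1.81  1.06] [-1.17  0.75  1.42  0.93  1.85 -0.59]
30 -150 1 th 315 psi 45 toolz -0.25 u [-0.54 -0.54 -0.64] mz 240 mq 0.54 [-0.13  0.85  1.39 -0.57  1.81  1.06] [-1.3   0.44  1.98  1.36  1.41 -1.24]
30 -120 1 th 0 psi 0 toolz -0.25 u [ 0.   -0.77 -0.64] mz 240 mq 0.35 [ 0.02  0.69  1.66 -0.84  1.53  0.92] [-0.89  1.15  0.77  0.36  2.49 -0.82]
30 -120 1 th 270 psi -45 toolz -0.32 u [-0.77  0.   -0.64] mz 2
[... 7679 characters left out ...]
 0.82  1.33  0.04  1.87  1.61] [-1.15  0.95  1.23  0.99  2.1  -0.42]
40 180 1 th 270 psi -45 toolz -0.0 u [-0.77  0.   -0.64] mz 161 mq 0.33 [-0.31  0.81  1.34 -0.24  1.83  1.3 ] [-1.29  0.76  1.66  1.35  1.76 -0.3 ]
40 180 1 th 270 psi 0 toolz -0.17 u [-0.77  0.   -0.64] mz 215 mq 0.49 [-0.31  0.81  1.34 -0.24  1.83  1.3 ] [-1.28  0.39  2.14  1.71  1.26 -0.95]
40 180 1 th 315 psi 0 toolz -0.0 u [-0.54 -0.54 -0.64] mz 161 mq 0.22 [-0.31  0.81  1.34 -0.24  1.83  1.3 ] [-1.1   1.09  1.06  0.98  2.27 -0.23]
40 180 1 th 315 psi 45 toolz -0.17 u [-0.54 -0.54 -0.64] mz 215 mq 0.33 [-0.31  0.81  1.34 -0.24  1.83  1.3 ] [-1.24  0.72  1.59  1.13  1.78 -0.82]
real	1m15.322s
user	1m13.424s
sys	0m0.230s
```

Run:
```python
from ik import *
np.set_printoptions(precision=3,suppress=True)
M=tool(np.pi,np.radians(30),1);print(M)
ax=np.array([.7071,-.7071,0])
for a in (0,45,90,130,145):
    M2=R.from_rotvec(ax*np.radians(a)).as_matrix()@M
    gp=np.array([500,-363,150]);T=gp+11*M2[:,0]
    s=ik(T,M2,n=8)
    print(a,'x',M2[:,0],'y',M2[:,1],'T',T,'wrist',gp-315*M2[:,0], [np.round(q,2) for q in s[:2]])
print('tool axis',M.T@ax)
d=np.load('pics/top0d.npy');X=cloud('top',d)
for v in range(215,330,12):
    print(v,[tuple(np.round(X[v,u]).astype(int)) for u in range(450,560,22)])
```

```text
[[-0.866 -0.    -0.5  ]
 [ 0.    -1.     0.   ]
 [-0.5   -0.     0.866]]
0 x [-0.866  0.    -0.5  ] y [-0. -1.  0.] T [ 490.474 -363.     144.5  ] wrist [ 772.798 -363.     307.5  ] [array([-0.53,  1.01,  0.89, -0.55,  2.15,  0.96]), array([-0.53,  1.01,  0.89, -0.55,  2.15,  0.96])]
45 x [-0.489  0.377 -0.787] y [ 0.146 -0.854 -0.5  ] T [ 494.619 -358.855  141.348] wrist [ 654.099 -481.699  397.768] [array([-0.73,  0.8 ,  1.05, -0.05,  1.96,  0.55]), array([-0.73,  0.8 ,  1.05, -0.05,  1.96,  0.55])]
90 x [-0.079  0.787 -0.612] y [ 0.5   -0.5   -0.707] T [ 499.126 -354.348  143.264] wrist [ 525.032 -610.766  342.9  ] [array([-0.96,  0.84,  1.09,  0.44,  2.01,  0.07]), array([-0.96,  0.84,  1.09,  0.44,  2.01,  0.07])]
130 x [ 0.116  0.982 -0.148] y [ 0.821 -0.179 -0.542] T [ 501.278 -352.196  148.375] wrist [ 463.41  -672.388  196.534] [array([-1.06,  1.07,  1.01,  0.84,  2.25, -0.28]), array([-1.06,  1.07,  1.01,  0.84,  2.25, -0.28])]
145 x [0.124 0.991 0.058] y [ 0.91  -0.09  -0.406] T [ 501.369 -352.104  150.641] wrist [ 460.788 -675.01   131.631] [array([-1.07,  1.17,  0.96,  0
[... 1796 characters left out ...]
19), np.int64(-518), np.int64(2)), (np.int64(317), np.int64(-583), np.int64(-2)), (np.int64(318), np.int64(-620), np.int64(48)), (np.int64(317), np.int64(-681), np.int64(47)), (np.int64(315), np.int64(-740), np.int64(50))]
311 [(np.int64(284), np.int64(-514), np.int64(1)), (np.int64(282), np.int64(-579), np.int64(-2)), (np.int64(286), np.int64(-614), np.int64(50)), (np.int64(284), np.int64(-674), np.int64(51)), (np.int64(282), np.int64(-737), np.int64(46))]
323 [(np.int64(250), np.int64(-512), np.int64(-3)), (np.int64(249), np.int64(-573), np.int64(2)), (np.int64(247), np.int64(-639), np.int64(-4)), (np.int64(246), np.int64(-699), np.int64(0)), (np.int64(277), np.int64(-605), np.int64(248))]
```

Run:
```python
from h import *
p,d=snapshot('top');np.save('pics/top1p.npy',p);np.save('pics/top1d.npy',d)
save('top1',cv2.resize(p[150:300,260:450],(760,600),interpolation=cv2.INTER_CUBIC))
```

```text
(no output)
```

View pics/top1.png

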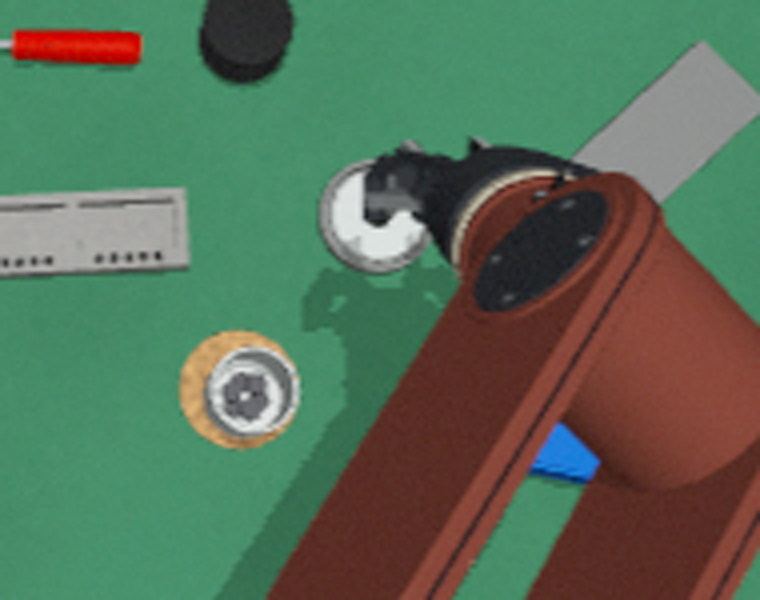

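Run:
```python
from h import *
p=np.load('pics/top1p.npy');d=np.load('pics/top1d.npy')
X=cloud('top',d)
m=(X[...,2]>72)&(X[...,2]<95);mm=np.zeros_like(m);mm[230:268,300:345]=m[230:268,300:345]
P=X[mm];print(mm.sum(),P.min(0),P.max(0));print((P.min(0)+P.max(0))/2)
print(cast('top',[(323.0,247.5)],84))
# coaster outline
hsv=cv2.cvtColor(p,cv2.COLOR_RGB2HSV);o=((hsv[...,0]>8)&(hsv[...,0]<22)&(hsv[...,1]>80)).astype(np.uint8);o[:, :295]=0;o[:225]=0;o[272:]=0;o[:,345:]=0
c=max(cv2.findContours(o,0,1)[0],key=cv2.contourArea);w=cast('top',c[:,0],4)[:,:2].astype(np.float32);print(cv2.minEnclosingCircle(w))
st()
from ik import *
M=tool(np.radians(150),np.radians(30),1)
G=np.array([477,-146.5,48])
oo,M0=st();print('rotvec',R.from_matrix(M0.T@M).as_rotvec())
```

```text
88 [ 445.50738234 -174.55258156   72.44708031] [ 504.66808074 -114.74724634   88.84043058]
[ 475.08773154 -144.64991395   80.64375544]
[[ 474.53097785 -145.90537317   84.        ]]
((482.2001647949219, -143.8000030517578), 44.09044647216797)
rotvec [ 0.55159176 -1.48032316 -0.15782128]
```

Run:
```python
from h import *
plan([520,-175,230])
```

```text
t 6.6 pos [ 605.  -252.1  242.6] gap 34.2 F [-1.5 -0.2 -0.2]
shift cm in current tool axes [-2.72 -7.68  8.18]
```

Emit:
play_rows([
  [[-0.9,-2.6,2.8],[0,0,0]],
  [[-0.9,-2.6,2.8],[0,0,0]],
  [[-0.9,-2.5,2.6],[0,0,0]],
  [[0,0,0],[0.042,-0.114,-0.012]],
  [[0,0,0],[0.042,-0.114,-0.012]],
], gripper=1)

```text
clock: 7.02
position: [515.5, -171.8, 228.5]
ee_rot: [0.784, -0.012, -0.619, -0.044]
force: [1.3, -1.0, 2.0]
finger_gap: 85.4
```

Emit:
play_rows([
  [[0,0,0],[0.042,-0.114,-0.012]],
  [[0,0,0],[0.042,-0.114,-0.012]],
  [[0,0,0],[0.042,-0.114,-0.012]],
  [[0,0,0],[0.042,-0.114,-0.012]],
  [[0,0,0],[0.042,-0.114,-0.012]],
])

```text
clock: 7.43
position: [525.9, -177.4, 235.6]
ee_rot: [-0.575, 0.042, 0.805, 0.142]
force: [0.9, 0.4, 0.2]
finger_gap: 85.4
```

Run:
```python
from ik import *
M=tool(np.radians(150),np.radians(30),1)
g=np.array([475,-145.5,48]);
plan(g-110*M[:,0],M)
print(get_obs()['joint_positions'])
```

```text
t 7.43 pos [ 525.9 -177.4  235.6] gap 85.4 F [0.9 0.4 0.2]
shift cm in current tool axes [11.2   1.91 -7.7 ]
rotvec [ 0.252 -0.688 -0.082] shift in target axes [  3.58  -0.21 -13.25]
[-0.48076905  0.33435494  1.43401608  0.02286541  1.72910661  1.35514049]
```

Emit:
play_rows([
  [[0,0,0],[0.042,-0.115,-0.013]],
  [[0,0,0],[0.042,-0.115,-0.014]],
  [[0,0,0],[0.042,-0.115,-0.014]],
  [[0,0,0],[0.042,-0.115,-0.014]],
  [[0,0,0],[0.042,-0.115,-0.014]],
])

```text
clock: 7.85
position: [525.7, -177.1, 234.2]
ee_rot: [-0.306, 0.063, 0.921, 0.234]
force: [-0.3, -0.2, -0.1]
finger_gap: 85.7
```

Emit:
play_rows([
  [[0,0,-2],[0.042,-0.113,-0.013]],
  [[0.5,0,-3],[0,0,0]],
  [[0.5,0,-3],[0,0,0]],
  [[0,0,-2],[0,0,0]],
  [[0,0,0],[0,0,0]],
])

```text
clock: 8.27
position: [561.7, -196.7, 136.4]
ee_rot: [-0.247, 0.066, 0.934, 0.249]
force: [-0.6, -0.4, -0.8]
finger_gap: 85.5
```

Run:
```python
from ik import *
M=tool(np.radians(150),np.radians(30),1)
g=np.array([475,-145.5,48]);
plan(g-110*M[:,0],M)
print(get_obs()['joint_positions']); print(np.std(F.fun))
o,p,d=wshot('w4')
```

```text
t 8.27 pos [ 561.7 -196.7  136.4] gap 85.5 F [-0.6 -0.4 -0.8]
shift cm in current tool axes [ 2.13 -0.1  -2.63]
rotvec [ 0.001  0.006 -0.002] shift in target axes [ 2.14 -0.1  -2.62]
[-0.48618346  1.07695833  0.78719149  0.04215371  2.32974254  1.61706661]
0.01401868223634296
```

View pics/w4.png

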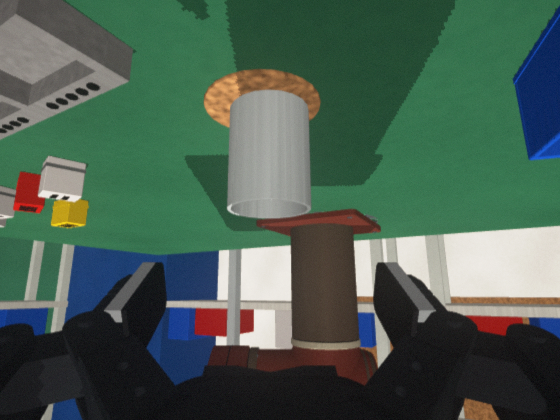

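```bash
cat > srch3.py <<'E'
from ik import *
M=tool(np.radians(150),np.radians(40),1)
g=np.array([475,-145.5,50]);
plan(g-90*M[:,0],M)
plan(g+11*M[:,0],M)
print('axis in tool of -Y:',M.T@[0,-1,0],'cam z at grasp',(g+11*M[:,0]-136*M[:,0]-69*M[:,2]))
q=ik(g+11*M[:,0],M,q0=get_obs()['joint_positions'])[0]; print(np.round(q,2))
gp=np.array([505,-375,170])
via=[np.array([475,-145.5,180]),gp]
for k in range(0,5):
    t=via[0]+(gp-via[0])*k/4;q=ik(t+11*M[:,0],M,q0=q);print('move',k,np.round(q,2));q=q[0]
for a in range(10,141,10):
    Mk=R.from_rotvec(np.array([0,-1,0])*np.radians(a)).as_matrix()@M
    s=ik(gp+11*Mk[:,0],Mk,q0=q)
    if not s: print(a,'fail');continue
    print(a,np.round(s[0],2),'d',round(np.abs(s[0]-q).max(),2),'wrist',np.round(fk(s[0],p)[2]),'toolx',np.round(Mk[:,0],2));q=s[0]
E
python3 srch3.py
```

```text
t 8.32 pos [ 562.  -196.6  139.4] gap 85.6 F [-1.   0.7  1.1]
shift cm in current tool axes [ 4.34 -0.08 -1.15]
rotvec [ 0.002  0.178 -0.001] shift in target axes [ 4.48 -0.08 -0.36]
t 8.32 pos [ 562.  -196.6  139.4] gap 85.6 F [-1.   0.7  1.1]
shift cm in current tool axes [14.28 -0.09 -2.94]
rotvec [ 0.002  0.178 -0.001] shift in target axes [14.58 -0.08 -0.36]
axis in tool of -Y: [-0.38302222  0.8660254  -0.3213938 ] cam z at grasp [ 596.33700107 -215.55395023   77.49138464]
[-0.48  0.81  1.33  0.04  1.87  1.61]
move 0 [[-0.48  0.64  1.33  0.04  2.05  1.62]]
move 1 [[-0.54  0.7   1.23 -0.02  2.08  1.55]]
move 2 [[-0.6   0.78  1.12 -0.07  2.11  1.49]]
move 3 [[-0.65  0.87  0.98 -0.12  2.16  1.42]]
move 4 [[-0.7   0.98  0.81 -0.17  2.21  1.36]]
10 [-0.73  0.86  0.94 -0.08  2.07  1.32] d 0.15 wrist [ 676. -496.  406.] toolx [-0.54  0.38 -0.75]
20 [-0.76  0.75  1.06 -0.    1.92  1.25] d 0.15 wrist [ 632. -496.  432.] toolx [-0.4   0.38 -0.83]
30 [-0.81  0.64  1.19  0.08  1.78  1.17] d 0.14 wrist [ 585. -496.  450.] toolx [-0.25  0.38 -0.89]
40 [-0.86  0.55  1.31  0.18  1.65  1.07] d 0
[... 355 characters left out ...]

80 [-1.1   0.32  1.71  0.72  1.32  0.45] d 0.19 wrist [ 342. -496.  411.] toolx [ 0.52  0.38 -0.76]
90 [-1.16  0.32  1.78  0.88  1.31  0.25] d 0.2 wrist [ 303. -496.  379.] toolx [ 0.64  0.38 -0.66]
100 [-1.21  0.35  1.83  1.03  1.34  0.05] d 0.2 wrist [ 269. -496.  341.] toolx [ 0.75  0.38 -0.54]
110 [-1.26  0.4   1.87  1.18  1.39 -0.15] d 0.19 wrist [ 243. -496.  297.] toolx [ 0.83  0.38 -0.4 ]
120 [-1.29  0.48  1.88  1.3   1.48 -0.33] d 0.18 wrist [ 225. -496.  250.] toolx [ 0.89  0.38 -0.25]
130 [-1.31  0.58  1.87  1.41  1.58 -0.49] d 0.16 wrist [ 216. -496.  200.] toolx [ 0.92  0.38 -0.1 ]
140 [-1.31  0.69  1.84  1.5   1.7  -0.63] d 0.14 wrist [ 215. -496.  149.] toolx [0.92 0.38 0.07]
```

Emit:
play_rows([
  [[0,0,-0.2],[0,0.089,0]],
  [[0,0,-0.2],[0,0.089,0]],
  [[2,-0.1,0],[0,0,0]],
  [[2.4,0,0],[0,0,0]],
  [[0,0,0],[0,0,0]],
])

```text
clock: 8.73
position: [533.5, -178.6, 111.6]
ee_rot: [-0.332, 0.087, 0.907, 0.242]
force: [-1.3, 0.4, -1.0]
finger_gap: 85.0
```

```bash
python3 srch3.py | head -6
```

```text
t 8.73 pos [ 533.5 -178.6  111.6] gap 85.0 F [-1.3  0.4 -1. ]
shift cm in current tool axes [ 0.11  0.06 -0.4 ]
rotvec [ 0.004 -0.003 -0.   ] shift in target axes [ 0.11  0.06 -0.4 ]
t 8.73 pos [ 533.5 -178.6  111.6] gap 85.0 F [-1.3  0.4 -1. ]
shift cm in current tool axes [10.21  0.05 -0.37]
rotvec [ 0.004 -0.003 -0.   ] shift in target axes [10.21  0.06 -0.4 ]
```

Emit:
play_rows([
  [[2,0,-0.3],[0,0,0]],
  [[2.5,0.1,0],[0,0,0]],
  [[2.5,0,0],[0,0,0]],
  [[0.5,0,0],[0,0,0]],
  [[0,0,0],[0,0,0]],
])

```text
clock: 9.15
position: [487.2, -153.1, 61.3]
ee_rot: [-0.333, 0.087, 0.907, 0.243]
force: [0.6, -1.1, 0.8]
finger_gap: 85.7
```

```bash
python3 srch3.py | sed -n 4,6p; python3 -c "
from h import *
wshot('w5')"
```

```text
t 9.15 pos [ 487.2 -153.1   61.3] gap 85.7 F [ 0.6 -1.1  0.8]
shift cm in current tool axes [ 2.93 -0.04  0.07]
rotvec [ 0.005 -0.005  0.001] shift in target axes [ 2.93 -0.05  0.05]
```

View pics/w5.png

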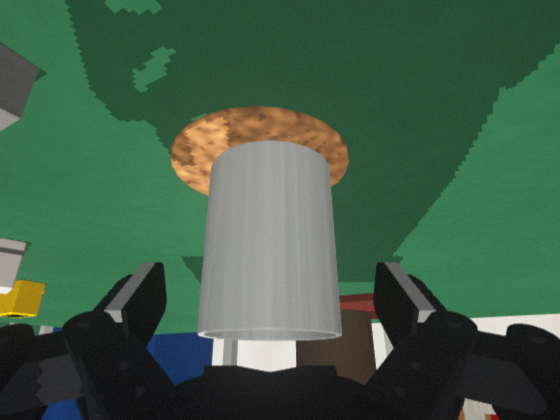

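Emit:
play_rows([
  [[1.4,0,0],[0,0,0]],
  [[1.3,0,0],[0,0,0]],
  [[0,0,0],[0,0,0]],
  [[0,0,0],[0,0,0]],
])

```text
clock: 9.53
position: [470.9, -143.8, 44.3]
ee_rot: [-0.335, 0.087, 0.906, 0.243]
force: [-0.7, 0.4, -0.2]
finger_gap: 85.6
```

Emit:
play_rows([
  [[0,0,0],[0,0,0]],
  [[0,0,0],[0,0,0]],
  [[0,0,0],[0,0,0]],
  [[0,0,0],[0,0,0]],
  [[0,0,0],[0,0,0]],
], gripper=-1, squeeze=45)

```text
clock: 9.95
position: [470.9, -143.8, 44.3]
ee_rot: [-0.335, 0.087, 0.906, 0.243]
force: [4.3, -1.7, 5.3]
finger_gap: 60.1
```

```bash
python3 -c "
from ik import *
M=tool(np.radians(150),np.radians(40),1)
plan(np.array([475,-145.5,180])+11*M[:,0],M)
plan(np.array([512,-388,180])+11*M[:,0],M)
print('up in tool',M.T@[0,0,1])"
```

```text
t 9.95 pos [ 470.9 -143.8   44.3] gap 60.1 F [ 4.3 -1.7  5.3]
shift cm in current tool axes [-8.05 -0.13 10.04]
rotvec [ 0.005 -0.009  0.003] shift in target axes [-7.96 -0.05 10.12]
t 9.95 pos [ 470.9 -143.8   44.3] gap 60.1 F [ 4.3 -1.7  5.3]
shift cm in current tool axes [-19.76  19.04   0.19]
rotvec [ 0.005 -0.009  0.003] shift in target axes [-19.7   19.1    0.26]
up in tool [-0.64278761  0.          0.76604444]
```

Emit:
play_rows([
  [[-0.65,0,0.77],[0,0,0]],
  [[-1.6,0,1.9],[0,0,0]],
  [[-2,0,2.4],[0,0,0]],
  [[-2,0,2.4],[0,0,0]],
  [[-1.9,0,2.4],[0,0,0]],
])

```text
clock: 10.37
position: [467.2, -142.6, 172.3]
ee_rot: [-0.334, 0.086, 0.907, 0.243]
force: [1.3, 1.0, -1.6]
finger_gap: 59.7
```

```bash
python3 -c "
from ik import *
M=tool(np.radians(150),np.radians(40),1)
plan(np.array([512,-388,180])+11*M[:,0],M)"
```

```text
t 10.37 pos [ 467.2 -142.6  172.3] gap 59.7 F [ 1.3  1.  -1.6]
shift cm in current tool axes [-11.76  19.04  -9.75]
rotvec [ 0.005 -0.005  0.002] shift in target axes [-11.76  19.01  -9.79]
```

Emit:
play_rows([
  [[-1.2,1.9,-1],[0,0,0]],
  [[-1.8,2.9,-1.5],[0,0,0]],
  [[-1.8,2.9,-1.5],[0,0,0]],
  [[-1.8,2.9,-1.5],[0,0,0]],
  [[-1.8,2.9,-1.5],[0,0,0]],
])

```text
clock: 10.78
position: [495.0, -315.6, 171.6]
ee_rot: [-0.334, 0.086, 0.907, 0.243]
force: [0.6, -0.3, -1.7]
finger_gap: 59.8
```

Emit:
play_rows([
  [[-1.8,2.9,-1.5],[0,0,0]],
  [[-1.5,2.6,-1.3],[0,0,0]],
  [[0,0,0],[0,0,0]],
  [[0,0,0],[0,0,0]],
])

```text
clock: 11.12
position: [504.1, -385.2, 169.0]
ee_rot: [-0.333, 0.086, 0.907, 0.245]
force: [0.8, 0.3, -2.3]
finger_gap: 59.9
```

```bash
python3 -c "
from ik import *
M=tool(np.radians(150),np.radians(40),1)
plan(np.array([512,-388,180])+11*M[:,0],M)
p,d=snapshot('scene');save('s5',p)"
```

```text
t 11.12 pos [ 504.1 -385.2  169. ] gap 59.9 F [ 0.8  0.3 -2.3]
shift cm in current tool axes [-0.24 -0.15  0.31]
rotvec [ 0.004 -0.004  0.005] shift in target axes [-0.24 -0.15  0.32]
```

View pics/s5.png

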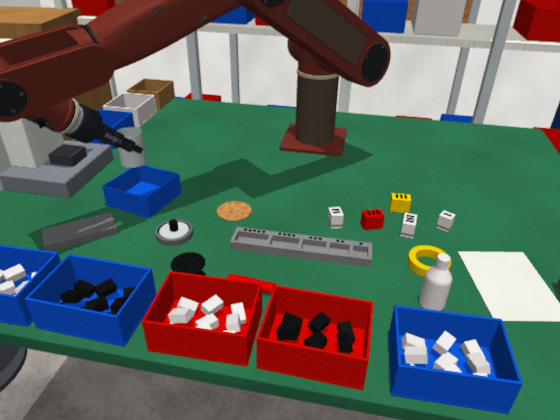

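Emit:
play_rows([
  [[0,0,0],[-0.046,0.104,-0.039]],
  [[0,0,0],[-0.046,0.104,-0.039]],
  [[0,0,0],[-0.046,0.104,-0.039]],
  [[0,0,0],[-0.046,0.104,-0.039]],
  [[0,0,0],[-0.046,0.104,-0.039]],
])

```text
clock: 11.58
position: [506.1, -381.8, 172.8]
ee_rot: [-0.59, 0.009, 0.765, 0.258]
force: [0.1, 0.5, -1.4]
finger_gap: 59.8
```

Emit:
play_rows([
  [[0,0,0],[-0.046,0.104,-0.039]],
  [[0,0,0],[-0.046,0.104,-0.039]],
  [[0,0,0],[-0.046,0.104,-0.039]],
  [[0,0,0],[0,0,0]],
  [[0,0,0],[0,0,0]],
])

```text
clock: 12.0
position: [503.8, -382.1, 171.5]
ee_rot: [0.714, 0.036, -0.65, -0.259]
force: [-0.5, -0.3, -1.7]
finger_gap: 59.8
```

```bash
cat > pp.py <<'E'
from ik import *
M=tool(np.radians(150),np.radians(40),1)
o,m=st()
W=R.from_matrix(m@M.T).as_rotvec();print('tilt',np.degrees(np.linalg.norm(W)),W/np.linalg.norm(W),'gp',o['position']-11*m[:,0],'q',np.round(o['joint_positions'],2),o['finger_gap'])
print('shift to gp(512,-388,175):',np.round(m.T@(np.array([512,-388,170])-o['position']+11*m[:,0])/10,2))
print('remaining rotvec to 135:',m.T@R.from_rotvec([0,-np.radians(135),0]).as_matrix()@M@np.zeros(3), R.from_matrix(m.T@R.from_rotvec([0,-np.radians(135),0]).as_matrix()@M).as_rotvec())
print('back to 0:',R.from_matrix(m.T@M).as_rotvec())
E
python3 pp.py
```

```text
tilt 55.395856339951564 [ 0.0051936  -0.99998103 -0.00331168] gp [ 502.1375007  -386.3559533   181.51503893] q [-0.96  0.43  1.45  0.36  1.51  0.87] 59.81041111923059
shift to gp(512,-388,175): [ 1.13  0.34 -0.96]
remaining rotvec to 135: [0. 0. 0.] [-0.53680885  1.20268544 -0.44244816]
back to 0: [ 0.37158734 -0.8347815   0.31597854]
```

Emit:
play_rows([
  [[0.6,0.2,-0.5],[-0.045,0.1,-0.037]],
  [[0.5,0.1,-0.5],[-0.045,0.1,-0.037]],
  [[0,0,0],[-0.045,0.1,-0.037]],
  [[0,0,0],[-0.045,0.1,-0.037]],
  [[0,0,0],[0,0,0]],
])

```text
clock: 12.42
position: [514.6, -383.0, 158.0]
ee_rot: [0.844, 0.096, -0.468, -0.244]
force: [-0.0, 0.3, -2.3]
finger_gap: 59.9
```

Emit:
play_rows([
  [[0,0,0],[-0.022,0.05,-0.018]],
  [[0,0,0],[-0.022,0.05,-0.018]],
  [[0,0,0],[-0.022,0.05,-0.018]],
  [[0,0,0],[-0.022,0.05,-0.018]],
  [[0,0,0],[-0.022,0.05,-0.018]],
])

```text
clock: 12.83
position: [517.5, -384.4, 161.4]
ee_rot: [0.903, 0.129, -0.343, -0.226]
force: [0.6, -1.0, -2.4]
finger_gap: 59.8
```

```bash
python3 pp.py
```

```text
tilt 98.4939427915249 [ 0.00359833 -0.99999243  0.00147723] gp [ 509.45736852 -388.67218912  167.5818661 ] q [-1.21  0.38  1.79  1.01  1.34  0.08] 59.79588384418142
shift to gp(512,-388,175): [ 0.08 -0.16 -0.31]
remaining rotvec to 135: [0. 0. 0.] [-0.24397509  0.55390628 -0.19916911]
back to 0: [ 0.66416289 -1.48563132  0.55398385]
```

```bash
python3 -c "
from ik import *
o,m=st();print(m.T@[0,0,-1])"
```

```text
[0.56048138 0.49612884 0.66311145]
```

Emit:
play_rows([
  [[1.1,1.0,1.3],[-0.022,0.05,-0.018]],
  [[0,0,0],[-0.022,0.05,-0.018]],
  [[0,0,0],[-0.022,0.05,-0.018]],
  [[0,0,0],[-0.022,0.05,-0.018]],
  [[0,0,0],[-0.022,0.05,-0.018]],
])

```text
clock: 13.25
position: [517.6, -384.4, 141.3]
ee_rot: [0.942, 0.16, -0.209, -0.206]
force: [0.7, 0.2, -1.5]
finger_gap: 59.5
```

Emit:
play_rows([
  [[0,0,0],[-0.022,0.05,-0.018]],
  [[0,0,0],[-0.022,0.05,-0.018]],
  [[0,0,0],[-0.022,0.05,-0.018]],
  [[0,0,0],[-0.022,0.05,-0.018]],
  [[0,0,0],[-0.022,0.05,-0.018]],
])

```text
clock: 13.67
position: [517.7, -384.2, 141.1]
ee_rot: [0.963, 0.188, -0.072, -0.181]
force: [-0.7, 0.5, -2.0]
finger_gap: 59.5
```

```bash
python3 pp.py; python3 -c "
from h import *
wshot('w6')
for n in ('top','scene'):
    p,d=snapshot(n);save(n+'6',p)
    if n=='top': save('top6c',cv2.resize(p[180:300,360:460],(600,720)))
"
```

```text
tilt 131.5214298539673 [ 2.46640184e-03 -9.99996902e-01  3.35105174e-04] gp [ 507.58394821 -388.48025283  141.89678965] q [-1.31  0.68  1.81  1.42  1.6  -0.54] 59.54562969246804
shift to gp(512,-388,175): [ 0.23 -0.95 -2.67]
remaining rotvec to 135: [0. 0. 0.] [-0.02425955  0.05372361 -0.01523601]
back to 0: [ 0.88346831 -1.98510877  0.74031378]
```

View pics/top6.png

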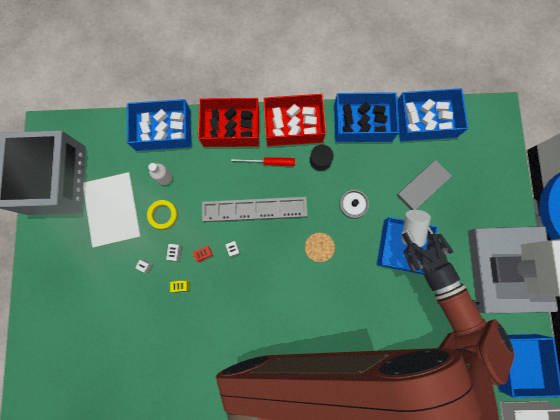

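View pics/w6.png

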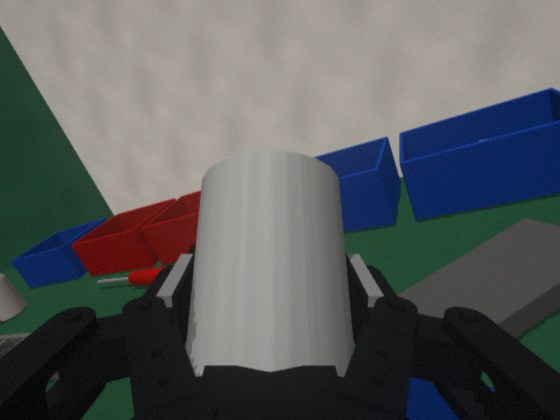

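Emit:
play_rows([
  [[0,0,0],[-0.022,0.05,-0.018]],
  [[0,0,0],[-0.022,0.05,-0.018]],
  [[0,0,0],[-0.022,0.05,-0.018]],
  [[0,0,0],[0,0,0]],
  [[0,0,0],[0,0,0]],
])

```text
clock: 14.23
position: [516.9, -384.8, 140.7]
ee_rot: [0.966, 0.199, 0.011, -0.165]
force: [-0.6, 0.7, -0.9]
finger_gap: 60.1
```

```bash
python3 pp.py; python3 -c "
from h import *
p,d=snapshot('top');save('top7c',cv2.resize(p[200:290,360:460],(600,540),interpolation=cv2.INTER_CUBIC))
p,d=snapshot('scene');save('s7c',cv2.resize(p[130:240,80:220],(760,600),interpolation=cv2.INTER_CUBIC))
"
```

```text
tilt 141.23818561296514 [-7.50973334e-04 -9.99999450e-01 -7.32625840e-04] gp [ 506.77386861 -389.0202912   139.76766567] q [-1.31  0.79  1.77  1.51  1.72 -0.67] 60.11022772490565
shift to gp(512,-388,175): [ 0.78 -0.83 -2.85]
remaining rotvec to 135: [0. 0. 0.] [ 0.04099628 -0.09519987  0.0333812 ]
back to 0: [ 0.94178762 -2.13573885  0.79261118]
```

View pics/top7c.png

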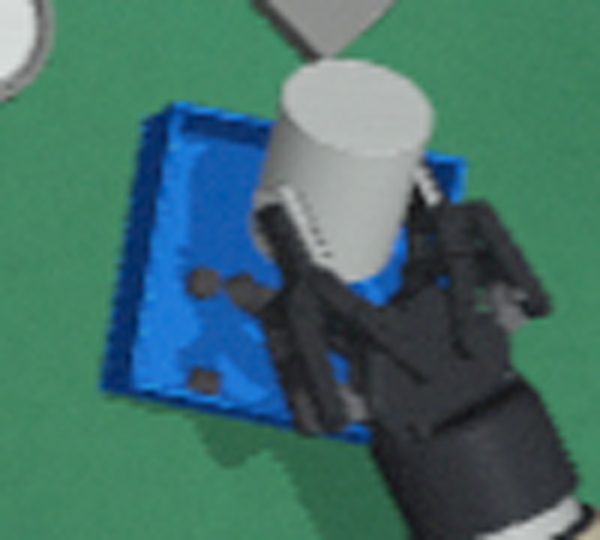

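View pics/s7c.png

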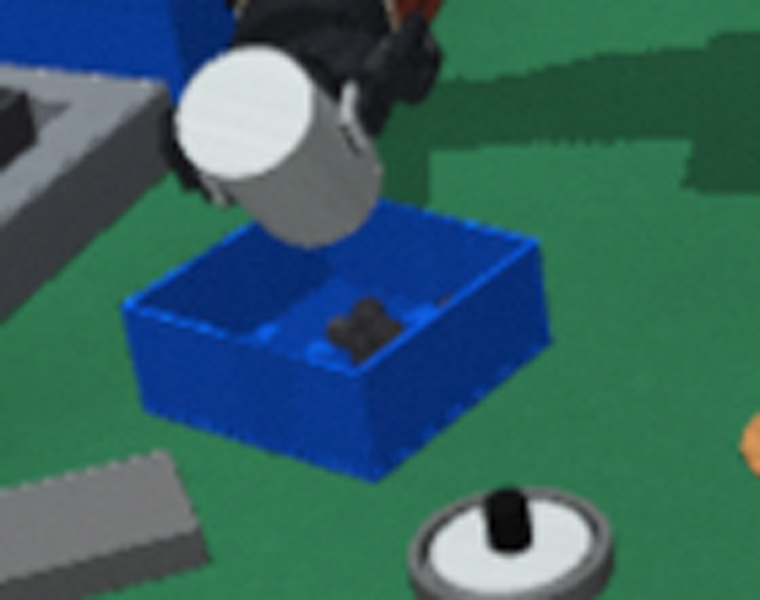

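```bash
python3 -c "
from ik import *
o,m=st();print(m.T@[0,0,1])"
```

```text
[ 0.08654489 -0.31140399 -0.94632845]
```

Emit:
play_rows([
  [[0.1,-0.8,-2.4],[0.045,-0.102,0.038]],
  [[0,-0.5,-1.4],[0.045,-0.102,0.038]],
  [[0,0,0],[0.045,-0.102,0.038]],
  [[0,0,0],[0.045,-0.102,0.038]],
  [[0,0,0],[0.045,-0.102,0.038]],
])

```text
clock: 14.75
position: [514.8, -386.9, 182.4]
ee_rot: [0.928, 0.139, -0.271, -0.215]
force: [-0.5, -0.2, -1.4]
finger_gap: 59.9
```

Emit:
play_rows([
  [[0,0,0],[0.045,-0.102,0.038]],
  [[0,0,0],[0.045,-0.102,0.038]],
  [[0,0,0],[0.045,-0.102,0.038]],
  [[0,0,0],[0.045,-0.102,0.038]],
  [[0,0,0],[0.045,-0.102,0.038]],
])

```text
clock: 15.17
position: [515.2, -387.0, 183.9]
ee_rot: [0.81, 0.069, -0.528, -0.247]
force: [0.3, 0.6, -1.0]
finger_gap: 60.0
```

Emit:
play_rows([
  [[0,0,0],[0.045,-0.102,0.038]],
  [[0,0,0],[0.045,-0.102,0.038]],
  [[0,0,0],[0.045,-0.102,0.038]],
  [[0,0,0],[0.045,-0.102,0.038]],
  [[0,0,0],[0.045,-0.102,0.038]],
])

```text
clock: 15.58
position: [515.9, -386.8, 184.2]
ee_rot: [-0.622, 0.006, 0.739, 0.259]
force: [0.4, -1.4, -0.8]
finger_gap: 59.5
```

```bash
python3 pp.py
```

```text
tilt 39.971825803239085 [-0.01577708 -0.999855   -0.00640807] gp [ 516.88178636 -390.90513885  194.33627145] q [-0.86  0.57  1.23  0.18  1.7   1.09] 59.52741510806877
shift to gp(512,-388,175): [ 2.4   0.7  -0.01]
remaining rotvec to 135: [0. 0. 0.] [-0.63539862  1.43181702 -0.54532892]
back to 0: [ 0.25699725 -0.60958969  0.22148216]
```

Empty cup; finish levelling then go to the coaster.

Emit:
play_rows([
  [[0,0,0],[0.043,-0.102,0.037]],
  [[0,0,0],[0.043,-0.102,0.037]],
  [[0,0,0],[0.043,-0.102,0.037]],
  [[0,0,0],[0.043,-0.102,0.037]],
  [[0,0,0],[0.043,-0.102,0.037]],
])

```text
clock: 16.0
position: [516.3, -386.1, 183.7]
ee_rot: [-0.382, 0.075, 0.887, 0.248]
force: [0.3, -0.9, -1.5]
finger_gap: 59.6
```

Emit:
play_rows([
  [[0,0,0],[0.043,-0.101,0.037]],
  [[0,0,0],[0,0,0]],
  [[0,0,0],[0,0,0]],
])

```text
clock: 16.25
position: [515.5, -384.8, 177.2]
ee_rot: [-0.33, 0.084, 0.908, 0.243]
force: [0.3, -0.0, -0.1]
finger_gap: 59.9
```

```bash
cat > pl.py <<'E'
from ik import *
M0=R.from_quat([-0.335, 0.087, 0.906, 0.243]).as_matrix()
print('over');plan([477,-142.8,140],M0)
print('place');plan([477,-142.8,45],M0)
E
python3 pl.py
```

```text
over
t 16.25 pos [ 515.5 -384.8  177.2] gap 59.9 F [ 0.3 -0.  -0.1]
shift cm in current tool axes [ 14.28 -19.06   6.88]
rotvec [ 0.003  0.012 -0.   ] shift in target axes [ 14.2  -19.04   7.1 ]
place
t 16.25 pos [ 515.5 -384.8  177.2] gap 59.9 F [ 0.3 -0.  -0.1]
shift cm in current tool axes [ 20.37 -18.99  -0.42]
rotvec [ 0.003  0.012 -0.   ] shift in target axes [ 20.37 -18.99  -0.12]
```

Emit:
play_rows([
  [[1.4,-1.9,0.7],[0,0.006,0]],
  [[2,-2.7,1],[0,0.006,0]],
  [[2,-2.7,1],[0,0,0]],
  [[2,-2.7,1],[0,0,0]],
  [[2,-2.7,1],[0,0,0]],
])

```text
clock: 16.67
position: [490.2, -224.4, 160.1]
ee_rot: [-0.341, 0.088, 0.904, 0.244]
force: [-0.4, 0.1, -0.5]
finger_gap: 59.9
```

Emit:
play_rows([
  [[2,-2.7,1],[0,0,0]],
  [[2,-2.7,1],[0,0,0]],
  [[0.8,-0.9,0.4],[0,0,0]],
  [[0,0,0],[0,0,0]],
  [[0,0,0],[0,0,0]],
])

```text
clock: 17.08
position: [477.0, -144.9, 146.6]
ee_rot: [-0.339, 0.087, 0.905, 0.243]
force: [0.2, -1.4, -0.5]
finger_gap: 59.9
```

```bash
python3 pl.py;python3 -c "
from h import *
p,d=snapshot('top');save('top8c',cv2.resize(p[200:290,360:460],(600,540),interpolation=cv2.INTER_CUBIC))"
```

```text
over
t 17.08 pos [ 477.  -144.9  146.6] gap 59.9 F [ 0.2 -1.4 -0.5]
shift cm in current tool axes [ 0.51 -0.17 -0.43]
rotvec [ 0.001 -0.009  0.001] shift in target axes [ 0.51 -0.18 -0.44]
place
t 17.08 pos [ 477.  -144.9  146.6] gap 59.9 F [ 0.2 -1.4 -0.5]
shift cm in current tool axes [ 6.75 -0.11 -7.6 ]
rotvec [ 0.001 -0.009  0.001] shift in target axes [ 6.68 -0.13 -7.66]
```

View pics/top8c.png

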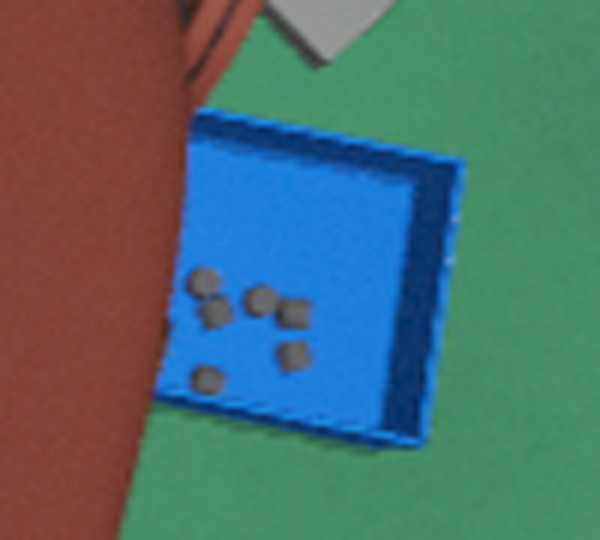

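All six beads lie on the bin floor (crop pixels around (205–295, 280–380)). Lowering the cup.

Emit:
play_rows([
  [[2,-0.1,-2.3],[0,-0.009,0]],
  [[2,0,-2.3],[0,0,0]],
  [[1.4,0,-1.6],[0,0,0]],
  [[0.5,0,-0.6],[0,0,0]],
  [[0,0,0],[0,0,0]],
])

```text
clock: 17.55
position: [475.5, -143.3, 52.5]
ee_rot: [-0.331, 0.086, 0.907, 0.244]
force: [-0.1, -0.6, -0.7]
finger_gap: 59.5
```

```bash
python3 pl.py
```

```text
over
t 17.55 pos [ 475.5 -143.3   52.5] gap 59.5 F [-0.1 -0.6 -0.7]
shift cm in current tool axes [-5.7  -0.17  6.63]
rotvec [-0.     0.009  0.002] shift in target axes [-5.76 -0.17  6.58]
place
t 17.55 pos [ 475.5 -143.3   52.5] gap 59.5 F [-0.1 -0.6 -0.7]
shift cm in current tool axes [ 0.4  -0.12 -0.65]
rotvec [-0.     0.009  0.002] shift in target axes [ 0.41 -0.12 -0.64]
```

Emit:
play_rows([
  [[0.2,0,-0.3],[0,0.009,0]],
  [[0.15,0,-0.2],[0,0,0]],
  [[0,0,0],[0,0,0]],
  [[0,0,0],[0,0,0]],
])

```text
clock: 17.88
position: [477.6, -143.0, 49.0]
ee_rot: [-0.337, 0.087, 0.905, 0.243]
force: [0.5, 0.1, -1.2]
finger_gap: 59.6
```

Emit:
play_rows([
  [[0.06,0,-0.08],[0,0,0]],
  [[0,0,0],[0,0,0]],
  [[0,0,0],[0,0,0]],
])

```text
clock: 18.13
position: [477.1, -142.6, 47.1]
ee_rot: [-0.336, 0.087, 0.906, 0.243]
force: [-0.6, -0.5, -1.0]
finger_gap: 59.5
```

Emit:
play_rows([
  [[0.1,0,-0.12],[0,0,0]],
  [[0.06,0,-0.08],[0,0,0]],
  [[0,0,0],[0,0,0]],
  [[0,0,0],[0,0,0]],
])

```text
clock: 18.47
position: [477.0, -142.5, 44.3]
ee_rot: [-0.336, 0.087, 0.906, 0.243]
force: [0.7, 0.2, -0.4]
finger_gap: 59.5
```

Emit:
play_rows([
  [[0.06,0,-0.08],[0,0,0]],
  [[0,0,0],[0,0,0]],
  [[0,0,0],[0,0,0]],
])

```text
clock: 18.72
position: [477.1, -142.6, 44.3]
ee_rot: [-0.336, 0.087, 0.906, 0.243]
force: [0.2, 1.3, 5.1]
finger_gap: 59.8
```

Emit:
play_rows([
  [[0.06,0,-0.08],[0,0,0]],
  [[0,0,0],[0,0,0]],
  [[0,0,0],[0,0,0]],
])

```text
clock: 18.97
position: [477.1, -142.6, 44.2]
ee_rot: [-0.335, 0.087, 0.906, 0.243]
force: [-1.1, 0.1, 10.3]
finger_gap: 59.7
```

Contact. Release and back out.

Emit:
play_rows([
  [[0,0,0],[0,0,0]],
  [[0,0,0],[0,0,0]],
  [[0,0,0],[0,0,0]],
  [[-1,0,0],[0,0,0]],
  [[-2,0,0],[0,0,0]],
], gripper=1)

```text
clock: 19.38
position: [495.2, -153.1, 60.6]
ee_rot: [-0.334, 0.086, 0.907, 0.243]
force: [0.7, -1.2, -0.0]
finger_gap: 84.9
```

Emit:
play_rows([
  [[-3,0,0],[0,0,0]],
  [[-3,0,0],[0,0,0]],
  [[-3,0,0],[0,0,0]],
  [[-2,0,2],[0,0,0]],
  [[0,0,3],[0,0,0]],
])

```text
clock: 19.8
position: [542.8, -182.0, 171.5]
ee_rot: [-0.337, 0.087, 0.905, 0.243]
force: [0.2, -0.5, 0.5]
finger_gap: 85.4
```

```bash
python3 -c "
from h import *
wshot('w9'); 
p,d=snapshot('top');save('top9',p);np.save('pics/top9p.npy',p);np.save('pics/top9d.npy',d)
o=get_obs();print(o['position'],o['joint_positions'])"
```

```text
[ 541.57888603 -180.4437481   175.48647424] [-0.48018457  0.8137341   1.04338205  0.04207138  2.14062701  1.61550288]
```

View pics/top9.png

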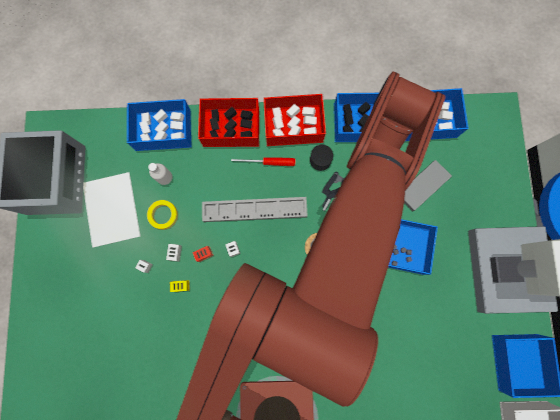

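View pics/w9.png

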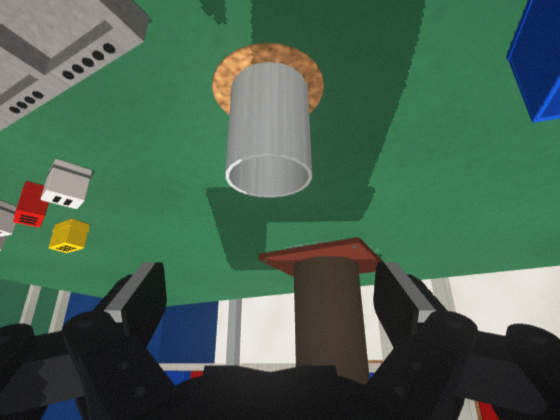

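```bash
python3 -c "
from ik import *
o,m=st();Mt=down(0)
rv=R.from_matrix(m.T@Mt).as_rotvec();print(rv,np.linalg.norm(rv))
q=o['joint_positions'];T0=o['position'];T1=np.array([470,250,300])
for k in range(1,11):
    T=T0+(T1-T0)*k/10;Mk=m@R.from_rotvec(rv*k/10).as_matrix()
    s=ik(T,Mk,q0=q);print(k,[np.round(x,2) for x in s]);q=s[0] if s else q
print(m.T@(T1-T0)/10, m.T@[0,0,1])
"
```

```text
[-1.93873338  0.50676432  0.89017751] 2.192695412394179
1 [array([-0.4 ,  0.72,  1.15,  0.01,  2.08,  1.46])]
2 [array([-0.32,  0.62,  1.24, -0.01,  2.02,  1.31])]
3 [array([-0.23,  0.52,  1.32, -0.03,  1.96,  1.18])]
4 [array([-0.15,  0.42,  1.4 , -0.04,  1.9 ,  1.05])]
5 [array([-0.06,  0.33,  1.47, -0.04,  1.83,  0.93])]
6 [array([ 0.02,  0.25,  1.52, -0.04,  1.77,  0.81])]
7 [array([ 0.11,  0.16,  1.58, -0.04,  1.7 ,  0.69])]
8 [array([ 0.19,  0.09,  1.62, -0.03,  1.64,  0.58])]
9 [array([ 0.27,  0.02,  1.66, -0.02,  1.56,  0.46])]
10 [array([ 0.34, -0.04,  1.69, -0.  ,  1.49,  0.34])]
[ 12.89227759 -33.84167794  27.34263641] [-0.65463521 -0.00657015  0.75591638]
```

Emit:
play_rows([
  [[-1.3,0,1.5],[-0.104,0.027,0.048]],
  [[-1,-2,1],[-0.104,0.027,0.048]],
  [[0,-3,0],[-0.104,0.027,0.048]],
  [[0,-3,0],[-0.104,0.027,0.048]],
  [[0,-3,0],[-0.104,0.027,0.048]],
], gripper=0)

```text
clock: 20.32
position: [567.6, -75.0, 217.7]
ee_rot: [-0.435, -0.095, 0.895, 0.032]
force: [0.0, -0.1, 0.7]
finger_gap: 43.1
```

Emit:
play_rows([
  [[0,0,0],[-0.104,0.027,0.048]],
  [[0,0,0],[-0.104,0.027,0.048]],
  [[0,0,0],[-0.104,0.027,0.048]],
  [[0,0,0],[-0.104,0.027,0.048]],
  [[0,0,0],[-0.104,0.027,0.048]],
])

```text
clock: 20.73
position: [567.2, -75.5, 217.8]
ee_rot: [-0.494, -0.267, 0.807, -0.181]
force: [0.9, 0.2, 0.3]
finger_gap: 42.7
```

Emit:
play_rows([
  [[0,0,0],[-0.104,0.027,0.048]],
  [[0,0,0],[-0.104,0.027,0.048]],
  [[0,0,0],[-0.104,0.027,0.048]],
  [[0,0,0],[-0.104,0.027,0.048]],
  [[0,0,0],[-0.104,0.027,0.048]],
])

```text
clock: 21.15
position: [567.1, -75.6, 218.1]
ee_rot: [-0.512, -0.416, 0.65, -0.378]
force: [0.3, 0.1, 0.2]
finger_gap: 43.1
```

```bash
python3 -c "
from h import *
plan([470,250,300],down(0))"
```

```text
t 21.15 pos [567.1 -75.6 218.1] gap 43.1 F [0.3 0.1 0.2]
shift cm in current tool axes [ -8.31 -22.16 -25.72]
rotvec [-0.371  0.1    0.177] shift in target axes [ -8.19  -9.71 -32.56]
```

Emit:
play_rows([
  [[-1,-2,-2.2],[-0.104,0.028,0.05]],
  [[-1,-2,-2.2],[-0.104,0.028,0.05]],
  [[-1,-2,-2.5],[-0.1,0.027,0.048]],
  [[-0.8,-0.9,-3.5],[-0.063,0.017,0.029]],
  [[-0.8,-0.9,-3.8],[0,0,0]],
])

```text
clock: 21.57
position: [515.7, 82.2, 264.9]
ee_rot: [-0.501, -0.499, 0.501, -0.499]
force: [0.9, -0.0, -1.3]
finger_gap: 42.8
```

```bash
python3 -c "
from h import *
plan([470,250,300],down(0))"
```

```text
t 21.57 pos [515.7  82.2 264.9] gap 42.8 F [ 0.9 -0.  -1.3]
shift cm in current tool axes [ -3.53  -4.64 -16.76]
rotvec [-0.004  0.001 -0.   ] shift in target axes [ -3.51  -4.57 -16.78]
```

Emit:
play_rows([
  [[-0.8,-1,-3.7],[0,0,0]],
  [[-0.8,-1,-3.7],[0,0,0]],
  [[-0.8,-1,-3.7],[0,0,0]],
  [[-0.8,-1,-3.4],[0,0,0]],
  [[0,0,0],[0,0,0]],
])

```text
clock: 21.98
position: [476.2, 232.7, 298.0]
ee_rot: [0.5, 0.501, -0.5, 0.5]
force: [0.0, -0.3, 0.8]
finger_gap: 42.5
```

Emit:
play_rows([
  [[0,0,0],[0,0,0]],
  [[0,0,0],[0,0,0]],
])

```text
clock: 22.15
position: [477.4, 227.0, 295.6]
ee_rot: [-0.5, -0.499, 0.502, -0.499]
force: [0.4, 0.5, -0.6]
finger_gap: 42.8
```

```bash
python3 -c "
from h import *
wshot('w10');plan([470,250,300],down(0))"
```

```text
t 22.2 pos [477.5 226.3 295.4] gap 42.5 F [-0.  -0.2 -0.1]
shift cm in current tool axes [-0.46 -0.77 -2.36]
rotvec [-0.006  0.002  0.003] shift in target axes [-0.46 -0.75 -2.37]
```

View pics/w10.png

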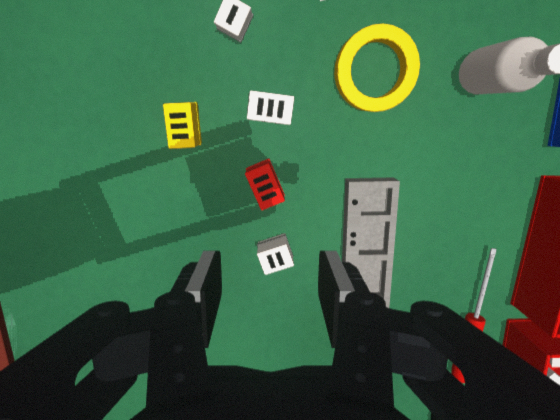

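```bash
cat > hs.py <<'E'
from h import *
import sys
def load(n):
    p=np.load('pics/%s.npy'%n);d=np.load('pics/%sd.npy'%n);po=json.load(open('pics/%s.json'%n));return p,d,dict(position=np.array(po[0]),ee_rot=po[1])
def housings(n,cam='wrist',zt=40,roi=None):
    p,d,o=load(n);hsv=cv2.cvtColor(p,cv2.COLOR_RGB2HSV);X=cloud('wrist',d,o)
    wm=((hsv[...,1]<45)&(hsv[...,2]>175)).astype(np.uint8)
    wm=cv2.morphologyEx(wm,cv2.MORPH_OPEN,np.ones((2,2)))
    out=[]
    for c in cv2.findContours(wm,0,1)[0]:
        if cv2.contourArea(c)<200: continue
        w=cast('wrist',c[:,0],zt,o)[:,:2].astype(np.float32)
        r=cv2.minAreaRect(w)
        if not(20<min(r[1]) and max(r[1])<60): continue
        m=np.zeros(wm.shape,np.uint8);cv2.drawContours(m,[cv2.convexHull(c)],-1,1,-1)
        z=np.median(X[m>0][:,2])
        if abs(z-zt)>8: continue
        # slots
        inner=cv2.erode(m,np.ones((5,5)));sl=((hsv[...,2]<110)&(inner>0)).astype(np.uint8);k=[];dirs=[]
        for s in cv2.findContours(sl,0,1)[0]:
            if cv2.contourArea(s)<8: continue
            ws=cast('wrist',s[:,0],zt,o)[:,:2].astype(np.float32);rr=cv2.minAreaRect(ws);bp=cv2.boxPoints(rr)
            e=[bp[1]-bp[0],bp[2]-bp[1]];e=max(e,key=np.linalg.norm);k.append(rr[0]);dirs.append(np.degrees(np.arctan2(e[1],e[0]))%180)
        bp=cv2.boxPoints(r);ee=[bp[1]-bp[0],bp[2]-bp[1]];an=[(np.degrees(np.arctan2(q[1],q[0]))%180,np.linalg.norm(q)) for q in ee]
        print('px',cv2.boundingRect(c),'c',np.round(r[0],1),'edges',np.round(an,1).tolist(),'z',round(float(z),1),'slots',len(k),'slotdir',np.round(dirs,0),'slotmean',np.round(np.mean(k,0),1) if k else '')
if __name__=='__main__': housings(sys.argv[1])
E
python3 hs.py w10
python3 - <<'E'
from hs import *
p,d,o=load('w10');X=cloud('wrist',d,o)
for s in [(370,182),(352,300),(395,185)]: print(s,X[s[1],s[0]])
hsv=cv2.cvtColor(p,cv2.COLOR_RGB2HSV)
dm=((hsv[...,2]<60)).astype(np.uint8);dm[:,:345]=0;dm[:,362:]=0;dm[:190]=0;dm[260:]=0
for c in cv2.findContours(dm,0,1)[0]:
    m=cv2.moments(c)
    if m['m00']>3: print('dot',m['m10']/m['m00'],m['m01']/m['m00'],cast('wrist',[(m['m10']/m['m00'],m['m01']/m['m00'])],22,o).round(1))
save('w10c',cv2.resize(p[170:310,330:410],(457,800),interpolation=cv2.INTER_CUBIC))
E
```

```text
px (258, 246, 37, 30) c [483.5 115.9] edges [[108.80000305175781, 30.5], [18.799999237060547, 37.79999923706055]] z 41.2 slots 2 slotdir [109. 110.] slotmean [482.2 116.7]
px (248, 92, 47, 34) c [478.  293.5] edges [[172.5, 47.599998474121094], [82.5, 29.899999618530273]] z 41.1 slots 3 slotdir [83. 82. 82.] slotmean [476.9 294.3]
px (215, 0, 37, 36) c [440.2 383.9] edges [[152.3000030517578, 27.600000381469727], [62.29999923706055, 30.5]] z 40.9 slots 1 slotdir [62.] slotmean [438.9 384.5]
(370, 182) [594.59446899 208.96207041  24.31406529]
(352, 300) [502.36684007 239.32627581 335.11008172]
(395, 185) [624.70438866 205.02411069  23.52297753]
dot 352.4313725490196 242.56862745098036 [[579.  131.4  22. ]]
dot 352.5777777777777 234.4222222222222 [[578.6 142.2  22. ]]
dot 354.44444444444446 201.83333333333334 [[578.3 184.1  22. ]]
```

View pics/w10c.png

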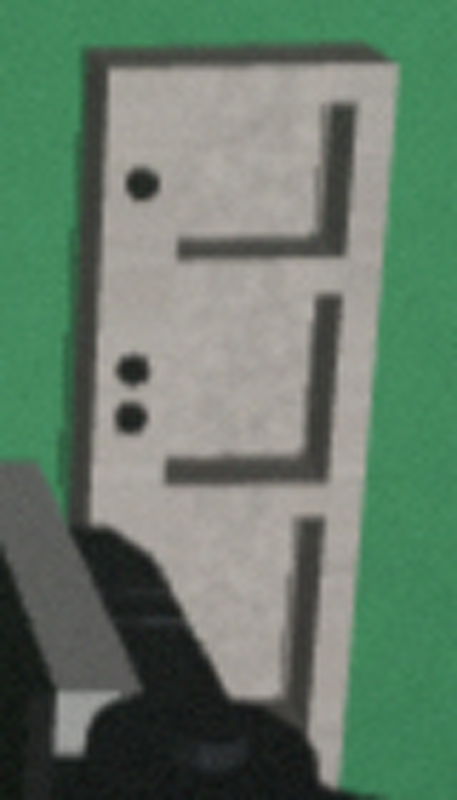

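Emit:
play_rows([
  [[0,2.5,2.5],[0,0,0]],
  [[0,3,2.5],[0,0,0]],
  [[0,3,2.5],[0,0,0]],
  [[0,2.5,2.5],[0,0,0]],
  [[0,0,0],[0,0,0]],
])

```text
clock: 22.62
position: [590.3, 119.7, 294.5]
ee_rot: [-0.502, -0.496, 0.505, -0.497]
force: [-0.2, -0.5, -1.7]
finger_gap: 43.0
```

Emit:
play_rows([
  [[0,0,0],[0,0,0]],
  [[0,0,0],[0,0,0]],
  [[0,0,0],[0,0,0]],
])

```text
clock: 22.87
position: [586.2, 126.5, 295.6]
ee_rot: [-0.5, -0.499, 0.503, -0.498]
force: [0.1, -0.3, 0.5]
finger_gap: 42.9
```

```bash
python3 -c "
from hs import *
wshot('w11');plan([600,120,300],down(0))"
python3 - <<'E'
from hs import *
p,d,o=load('w11');X=cloud('wrist',d,o);print(o['position'])
hsv=cv2.cvtColor(p,cv2.COLOR_RGB2HSV)
top=(np.abs(X[...,2]-22)<5)
g=((hsv[...,1]<60)&(hsv[...,2]>120)).astype(np.uint8)
save('w11g',g[...,None].repeat(3,2)*255)
E
```

```text
t 22.92 pos [586.2 126.9 295.9] gap 42.8 F [-0.7  0.2 -0.5]
shift cm in current tool axes [-0.41  1.38  0.68]
rotvec [-0.005  0.001  0.002] shift in target axes [-0.41  1.38  0.69]
[586.19878942 126.46079414 295.60935658]
```

View pics/w11.png

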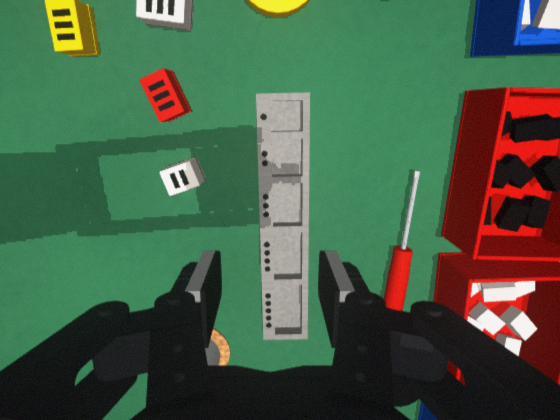

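```bash
python3 - <<'E'
from hs import *
p,d,o=load('w11')
hsv=cv2.cvtColor(p,cv2.COLOR_RGB2HSV)
g=((hsv[...,1]<70)&(hsv[...,0]>=0)).astype(np.uint8)
L=[];Rr=[]
for v in range(97,240,2):
    row=np.where(g[v,240:330])[0]+240
    if len(row)<20: continue
    L.append([row[0]-.5,v]);Rr.append([row[-1]+.5,v])
for nm,E in(('L',L),('R',Rr)):
    w=cast('wrist',E,22,o)[:,:2];a=np.polyfit(w[:,1],w[:,0],1)
    for _ in range(3):
        r=w[:,0]-np.polyval(a,w[:,1]);k=abs(r)<max(1,1.5*np.std(r));a=np.polyfit(w[k,1],w[k,0],1)
    print(nm,'slope',a[0],'x at y=184,137,80:',np.polyval(a,[184,137,80]),np.std(r))
T=[]
for u in range(262,306,2):
    c=np.where(g[80:120,u])[0]
    if len(c): T.append([u,80+c[0]-.5])
w=cast('wrist',T,22,o);print('end y',np.median(w[:,1]),np.polyfit(w[:,0],w[:,1],1))
B=[]
for u in range(266,304,2):
    c=np.where(g[310:360,u])[0]
    if len(c): B.append([u,310+c[-1]+.5])
w=cast('wrist',B,22,o);print('far end y (22)',np.median(w[:,1]))
dm=((hsv[...,2]<75)).astype(np.uint8)
dm[:,:258]=0;dm[:,272:]=0;dm[:105]=0;dm[225:]=0
for c in cv2.findContours(dm,0,1)[0]:
    m=cv2.moments(c)
    if m['m00']>3: print('dot',cast('wrist',[(m['m10']/m['m00'],m['m01']/m['m00'])],22,o).round(1))
E
python3 hs.py w11
```

```text
L slope -0.015128742786215421 x at y=184,137,80: [569.61132599 570.32237691 571.18471524] 0.34057114542381584
R slope -0.014231378835321405 x at y=184,137,80: [630.24559961 630.91447441 631.72566301] 0.29387814115084926
end y 210.04482425841348 [1.92751824e-02 1.98677551e+02]
far end y (22) -109.80825447961337
dot [[579.4  68.8  22. ]]
dot [[579.  80.  22.]]
dot [[579.1  91.4  22. ]]
dot [[578.8 131.7  22. ]]
dot [[578.5 142.7  22. ]]
dot [[577.9 184.5  22. ]]
px (512, 313, 26, 28) c [910.  -78.5] edges [[132.6999969482422, 38.900001525878906], [42.70000076293945, 21.100000381469727]] z 38.8 slots 0 slotdir [] slotmean 
px (161, 163, 39, 34) c [483.1 116.1] edges [[109.0, 30.600000381469727], [19.0, 37.5]] z 41.1 slots 2 slotdir [109. 109.] slotmean [481.9 117.2]
px (540, 0, 20, 30) c [868.7 282. ] edges [[176.39999389648438, 20.100000381469727], [86.4000015258789, 25.799999237060547]] z 35.4 slots 0 slotdir [] slotmean 
px (137, 0, 49, 24) c [477.3 287.3] edges [[179.60000610351562, 49.20000076293945], [89.5999984741211, 20.700000762939453]] z 40.9 slots 3 slotdir [85. 85. 84.] slotmean [476.1 292.1]
```

Emit:
play_rows([
  [[0.5,-1,-2],[0,0,0]],
  [[1,-1.8,-3.2],[0,0,0]],
  [[1,-1.8,-3.2],[0,0,0]],
  [[1,-1.8,-3.2],[0,0,0]],
  [[1,-1.8,-3.2],[0,0,0]],
])

```text
clock: 23.33
position: [503.7, 276.8, 251.0]
ee_rot: [-0.501, -0.499, 0.502, -0.499]
force: [1.3, 0.1, -0.4]
finger_gap: 42.6
```

Emit:
play_rows([
  [[1,-1.8,-3.2],[0,0,0]],
  [[1,-1.8,-3.2],[0,0,0]],
  [[1,-1.8,-3.2],[0,0,0]],
  [[0,0,0],[-0.12,0,0]],
  [[0,0,0],[-0.12,0,0]],
])

```text
clock: 23.75
position: [448.9, 373.6, 220.1]
ee_rot: [0.434, 0.558, -0.436, 0.557]
force: [1.0, 0.4, 0.2]
finger_gap: 42.6
```

Emit:
play_rows([
  [[0,0,0],[-0.12,0,0]],
  [[0,0,0],[-0.12,0,0]],
  [[0,0,0],[-0.12,0,0]],
  [[0,0,0],[-0.12,0,0]],
  [[0,0,0],[-0.12,0,0]],
])

```text
clock: 24.17
position: [450.9, 371.9, 221.2]
ee_rot: [0.251, 0.661, -0.252, 0.66]
force: [0.3, 0.4, -0.0]
finger_gap: 42.8
```

Emit:
play_rows([
  [[0,0,0],[-0.12,0,0]],
  [[0,0,0],[-0.12,0,0]],
  [[0,0,0],[0,0,0]],
  [[0,0,0],[0,0,0]],
  [[0,0,0],[0,0,0]],
])

```text
clock: 24.58
position: [451.5, 371.5, 221.0]
ee_rot: [0.174, 0.686, -0.175, 0.685]
force: [-1.0, 0.3, 0.7]
finger_gap: 42.8
```

```bash
python3 -c "
from hs import *
wshot('w12');plan([440,384,150],down(np.radians(62.3)))
housings('w12')"
```

```text
t 24.63 pos [451.6 371.4 221. ] gap 42.9 F [0.6 1.2 1.1]
shift cm in current tool axes [ 7.1   0.56 -1.62]
rotvec [-0.015 -0.001  0.002] shift in target axes [ 7.1   0.57 -1.61]
px (191, 220, 46, 47) c [478.3 294.7] edges [[172.39999389648438, 47.79999923706055], [82.4000015258789, 29.700000762939453]] z 41.3 slots 2 slotdir [29. 82.] slotmean [474.2 295. ]
px (262, 153, 31, 30) c [440.3 384.9] edges [[151.10000610351562, 26.700000762939453], [61.099998474121094, 27.100000381469727]] z 41.1 slots 1 slotdir [61.] slotmean [439.2 384. ]
```

View pics/w12.png

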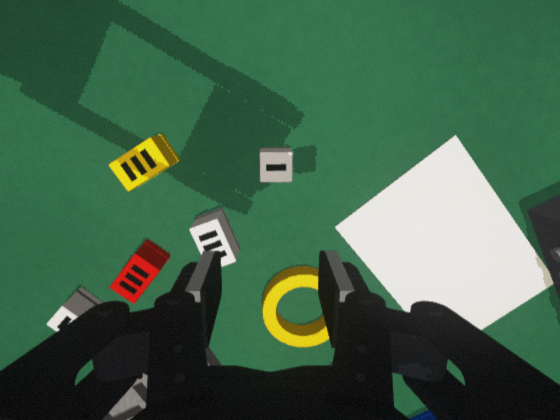

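Emit:
play_rows([
  [[3,0.3,-0.8],[-0.008,0,0]],
  [[3,0.3,-0.8],[0,0,0]],
  [[1,0,0],[0,0,0]],
  [[0,0,0],[0,0,0]],
  [[0,0,0],[0,0,0]],
], gripper=0.3)

```text
clock: 25.05
position: [440.6, 383.6, 150.9]
ee_rot: [0.17, 0.687, -0.172, 0.685]
force: [0.4, 0.5, 0.2]
finger_gap: 55.6
```

```bash
python3 -c "
from hs import *
plan([440,384.4,28],down(np.radians(62)))"
```

```text
t 25.05 pos [440.6 383.6 150.9] gap 55.6 F [0.4 0.5 0.2]
shift cm in current tool axes [12.29  0.08 -0.08]
rotvec [-0.    -0.001  0.003] shift in target axes [12.29  0.04 -0.09]
```

Emit:
play_rows([
  [[2.5,0,-0.1],[0,0,0]],
  [[3.5,0,0],[0,0,0]],
  [[3,0,0],[0,0,0]],
  [[1.5,0,0],[0,0,0]],
  [[0,0,0],[0,0,0]],
])

```text
clock: 25.47
position: [438.6, 382.9, 43.6]
ee_rot: [0.169, 0.688, -0.173, 0.685]
force: [-0.6, -0.2, -0.1]
finger_gap: 55.5
```

Emit:
play_rows([
  [[0.9,0,0],[0,0,0]],
  [[0.8,0,0],[0,0,0]],
  [[0,0,0],[0,0,0]],
  [[0,0,0],[0,0,0]],
])

```text
clock: 25.8
position: [440.2, 384.5, 29.7]
ee_rot: [0.171, 0.686, -0.171, 0.686]
force: [0.4, 0.4, 0.5]
finger_gap: 55.3
```

```bash
python3 -c "
from hs import *
plan([440,384.4,28],down(np.radians(62)))"
```

```text
t 25.8 pos [440.2 384.5  29.7] gap 55.3 F [0.4 0.4 0.5]
shift cm in current tool axes [ 0.17 -0.02 -0.01]
rotvec [ 0.    -0.     0.001] shift in target axes [ 0.17 -0.02 -0.01]
```

Emit:
play_rows([
  [[0.1,0,0],[0,0,0]],
  [[0,0,0],[0,0,0]],
  [[0,0,0],[0,0,0]],
  [[0,0,0],[0,0,0]],
  [[0,0,0],[0,0,0]],
], gripper=-1, squeeze=35)

```text
clock: 26.22
position: [440.2, 384.6, 28.8]
ee_rot: [0.171, 0.686, -0.171, 0.686]
force: [0.6, -0.5, 5.6]
finger_gap: 29.3
```

Emit:
play_rows([
  [[-1,0,0],[0,0,0]],
  [[-3,0,0],[0,0,0]],
  [[-3,0,0],[0,0,0]],
  [[-3,0,0],[0,0,0]],
  [[0,0,0],[0,0,0]],
])

```text
clock: 26.63
position: [443.0, 386.6, 135.2]
ee_rot: [0.173, 0.684, -0.169, 0.688]
force: [1.1, 0.6, -0.1]
finger_gap: 29.1
```

```bash
python3 -c "
from hs import *
plan([603.9,184.4,110],down(.0147))"
```

```text
t 26.63 pos [443.  386.6 135.2] gap 29.1 F [ 1.1  0.6 -0.1]
shift cm in current tool axes [  2.55 -10.34  23.68]
rotvec [ 1.068  0.    -0.009] shift in target axes [ 2.52 15.79 20.46]
```

Emit:
play_rows([
  [[0,0,0],[0.119,0,0]],
  [[0,0,0],[0.119,0,0]],
  [[0,0,0],[0.119,0,0]],
  [[0,0,0],[0.119,0,0]],
  [[0,0,0],[0.119,0,0]],
])

```text
clock: 27.05
position: [439.3, 384.1, 127.6]
ee_rot: [0.365, 0.605, -0.367, 0.604]
force: [0.3, 0.3, 0.3]
finger_gap: 29.2
```

Emit:
play_rows([
  [[0,0,0],[0.119,0,0]],
  [[0,0,0],[0.119,0,0]],
  [[0,0,0],[0.119,0,0]],
  [[0,0,0],[0.116,0,0]],
  [[0,1.4,1.8],[0,0,0]],
])

```text
clock: 27.47
position: [451.7, 368.3, 127.5]
ee_rot: [0.496, 0.503, -0.499, 0.502]
force: [0.0, 1.3, -0.4]
finger_gap: 29.4
```

Emit:
play_rows([
  [[0,2,2.6],[0,0,0]],
  [[0,2.4,3.1],[0,0,0]],
  [[0,2.4,3.1],[0,0,0]],
  [[0,2.4,3.1],[0,0,0]],
  [[0,2.4,3.1],[0,0,0]],
])

```text
clock: 27.88
position: [572.5, 216.7, 127.7]
ee_rot: [0.495, 0.504, -0.497, 0.504]
force: [0.9, 0.5, 0.0]
finger_gap: 29.1
```

Emit:
play_rows([
  [[0,2,2.6],[0,0,0]],
  [[0,0.8,1],[0,0,0]],
  [[0,0,0],[0,0,0]],
  [[0,0,0],[0,0,0]],
  [[0,0,0],[0,0,0]],
])

```text
clock: 28.3
position: [599.5, 183.7, 127.4]
ee_rot: [0.495, 0.504, -0.497, 0.503]
force: [0.4, 0.2, -1.0]
finger_gap: 29.1
```

```bash
python3 -c "
from hs import *
wshot('w13');plan([603.9,184.4,110],down(.0147))"
```

```text
t 28.35 pos [599.4 184.  127.5] gap 29.2 F [ 0.6 -0.5  0.1]
shift cm in current tool axes [ 1.75  0.45 -0.04]
rotvec [0.001 0.001 0.003] shift in target axes [ 1.75  0.45 -0.03]
```

View pics/w13.png

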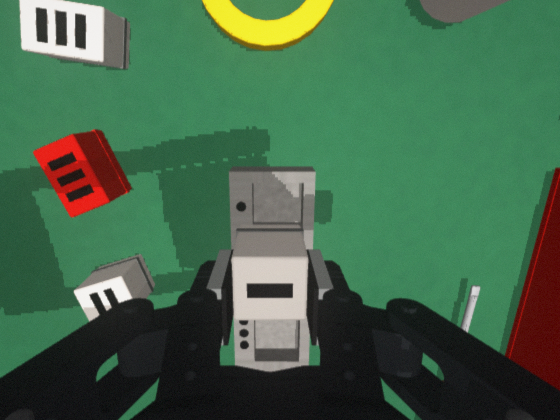

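```bash
cat > held.py <<'E'
from hs import *
def held(n,zoff=11.2):
    p,d,o=load(n);M=R.from_quat(o['ee_rot']).as_matrix();hsv=cv2.cvtColor(p,cv2.COLOR_RGB2HSV)
    z=o['position'][2]+zoff
    m=((hsv[...,2]<90)).astype(np.uint8);m[:265]=0;m[320:]=0;m[:,236:]=m[:,236:];m[:,:238]=0;m[:,302:]=0
    pts=[]
    for c in cv2.findContours(m,0,1)[0]:
        a=cv2.contourArea(c)
        if 60<a<2500:
            q=cv2.moments(c);uv=(q['m10']/q['m00'],q['m01']/q['m00']);t=M.T@(cast('wrist',[uv],z,o)[0]-o['position']);print('slot',np.round(uv,1),a,'tool yz mm',t[1:].round(1),cv2.boundingRect(c));pts.append(t)
    wm=((hsv[...,1]<45)&(hsv[...,2]>150)).astype(np.uint8);
    X=cloud('wrist',d,o);k=np.abs(X[...,2]-z)<5;k[:200]=0;k[350:]=0;k[:,:200]=0;k[:,340:]=0
    P=(X[k]-o['position'])@M;print('top face pts',k.sum(),'y',np.percentile(P[:,1],[1,99]).round(1),'z',np.percentile(P[:,2],[1,99]).round(1),'x',np.median(P[:,0]).round(1))
if __name__=='__main__': held(sys.argv[1])
E
python3 held.py w13
```

```text
slot [269.5 290.5] 582.0 tool yz mm [-0.6  0.3] (247, 284, 46, 14)
top face pts 5926 y [-25.8  24.7] z [-14.9  12.4] x -12.3
```

Emit:
play_rows([
  [[1.5,0.45,0],[0,0,0]],
  [[2.5,0,0],[0,0,0]],
  [[2,0,0],[0,0,0]],
  [[0.7,0,0],[0,0,0]],
  [[0,0,0],[0,0,0]],
])

```text
clock: 28.77
position: [602.2, 183.5, 58.2]
ee_rot: [0.493, 0.505, -0.498, 0.503]
force: [-1.2, 0.6, -0.8]
finger_gap: 29.1
```

Emit:
play_rows([
  [[0,0,0],[0,0,0]],
  [[0,0,0],[0,0,0]],
])

```text
clock: 28.93
position: [605.9, 183.4, 62.4]
ee_rot: [0.496, 0.503, -0.496, 0.504]
force: [0.4, 0.8, -0.8]
finger_gap: 29.7
```

```bash
python3 -c "
from hs import *
wshot('w14');plan([603.9,184.4,35],down(.0147))"
```

```text
t 28.98 pos [606.2 183.2  62.7] gap 29.1 F [-0.6  0.3 -0.5]
shift cm in current tool axes [ 2.77 -0.23 -0.12]
rotvec [ 0.     0.001 -0.001] shift in target axes [ 2.77 -0.23 -0.12]
```

View pics/w14.png

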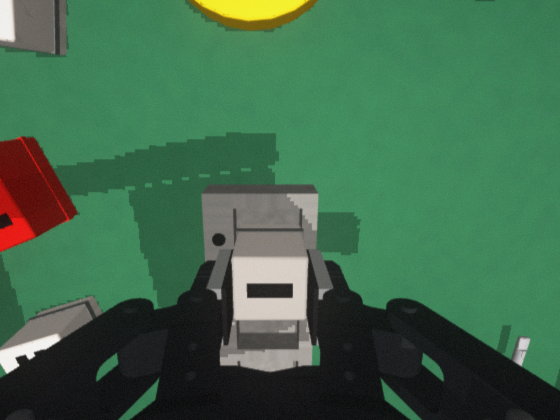

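Run:
```python
from hs import *
p,d,o=load('w14')
print(cast('wrist',[(235,212),(301,212),(203,190),(317,190),(218.5,240)],22,o).round(1))
```

```text
[[586.9 199.4  22. ]
 [621.5 200.   22. ]
 [570.6 211.   22. ]
 [629.3 211.9  22. ]
 [577.9 183.6  22. ]]
```

Emit:
play_rows([
  [[0.3,-0.23,-0.12],[0,0,0]],
  [[0,0,0],[0,0,0]],
  [[0,0,0],[0,0,0]],
  [[0,0,0],[0,0,0]],
])

```text
clock: 29.32
position: [602.8, 183.7, 58.1]
ee_rot: [0.496, 0.504, -0.497, 0.504]
force: [0.0, 0.1, -0.9]
finger_gap: 29.2
```

Emit:
play_rows([
  [[0.6,0.1,0],[0,0,0]],
  [[0.6,0,0],[0,0,0]],
  [[0,0,0],[0,0,0]],
  [[0,0,0],[0,0,0]],
])

```text
clock: 29.65
position: [602.9, 183.5, 44.7]
ee_rot: [0.495, 0.504, -0.498, 0.503]
force: [-0.5, 0.1, 0.6]
finger_gap: 29.4
```

```bash
python3 -c "
from hs import *
plan([604.1,184.4,35],down(.0147))"
```

```text
t 29.65 pos [602.9 183.5  44.7] gap 29.4 F [-0.5  0.1  0.6]
shift cm in current tool axes [ 0.97  0.12 -0.09]
rotvec [-0.     0.002  0.004] shift in target axes [ 0.97  0.12 -0.08]
```

Emit:
play_rows([
  [[0.4,0.1,-0.08],[0,0,0]],
  [[0.4,0,0],[0,0,0]],
  [[0,0,0],[0,0,0]],
  [[0,0,0],[0,0,0]],
])

```text
clock: 29.98
position: [604.3, 184.5, 37.3]
ee_rot: [0.495, 0.504, -0.497, 0.503]
force: [0.2, -0.6, -0.1]
finger_gap: 29.3
```

Emit:
play_rows([
  [[0.15,0,0],[0,0,0]],
  [[0,0,0],[0,0,0]],
  [[0,0,0],[0,0,0]],
])

```text
clock: 30.23
position: [604.7, 184.5, 36.4]
ee_rot: [0.495, 0.504, -0.497, 0.504]
force: [0.1, 0.9, -1.3]
finger_gap: 29.4
```

Emit:
play_rows([
  [[0.15,0,0],[0,0,0]],
  [[0,0,0],[0,0,0]],
  [[0,0,0],[0,0,0]],
])

```text
clock: 30.48
position: [604.7, 184.5, 34.8]
ee_rot: [0.495, 0.504, -0.497, 0.504]
force: [-0.3, 0.4, -0.5]
finger_gap: 29.2
```

Emit:
play_rows([
  [[0.1,0,0],[0,0,0]],
  [[0,0,0],[0,0,0]],
  [[0,0,0],[0,0,0]],
])

```text
clock: 30.73
position: [604.8, 184.6, 34.8]
ee_rot: [0.495, 0.504, -0.497, 0.504]
force: [-3.2, -2.1, 5.6]
finger_gap: 29.1
```

Emit:
play_rows([
  [[0,0,0],[0,0,0]],
  [[0,0,0],[0,0,0]],
  [[-0.5,0,0],[0,0,0]],
  [[-2,0,0],[0,0,0]],
  [[-4,0,0],[0,0,0]],
], gripper=0.15)

```text
clock: 31.15
position: [600.4, 183.8, 93.7]
ee_rot: [0.492, 0.506, -0.5, 0.501]
force: [-0.1, -0.1, -0.9]
finger_gap: 49.3
```

Emit:
play_rows([
  [[-4,0,0],[0,0,0]],
  [[-2.5,-2.4,1.4],[0,0,0]],
  [[0,-3.3,1.9],[0,0,0]],
  [[0,-3.3,1.9],[0,0,0]],
  [[0,-2,1],[0,0,0]],
])

```text
clock: 31.57
position: [493.4, 120.0, 164.5]
ee_rot: [0.495, 0.504, -0.497, 0.504]
force: [-0.1, 0.8, -1.0]
finger_gap: 49.0
```

```bash
python3 -c "
from hs import *
wshot('w15');plan([483.3,116,200],down(np.radians(-71)))
housings('w15',zt=46)
housings('w15')
p,d=snapshot('top');np.save('pics/top15p.npy',p);save('top15c',cv2.resize(p[185:300,125:325],(800,460),interpolation=cv2.INTER_CUBIC))"
```

```text
t 31.62 pos [490.5 119.1 163.5] gap 49.2 F [ 2.   1.  -2.1]
shift cm in current tool axes [-3.65 -0.75  0.32]
rotvec [1.254 0.006 0.003] shift in target axes [-3.65  0.06  0.79]
px (229, 180, 57, 48) c [483.3 118.5] edges [[108.80000305175781, 28.5], [18.799999237060547, 36.29999923706055]] z 41.2 slots 2 slotdir [109. 109.] slotmean [482.6 118.7]
px (409, 95, 47, 42) c [605.  184.4] edges [[90.80000305175781, 27.799999237060547], [0.800000011920929, 29.799999237060547]] z 47.0 slots 1 slotdir [1.] slotmean [604.6 184.6]
px (229, 180, 57, 48) c [483.1 116.8] edges [[108.80000305175781, 29.200000762939453], [18.799999237060547, 37.20000076293945]] z 41.2 slots 2 slotdir [109. 109.] slotmean [482.4 117.1]
px (409, 95, 47, 42) c [607.7 184.3] edges [[90.80000305175781, 28.5], [0.800000011920929, 30.5]] z 47.0 slots 1 slotdir [1.] slotmean [607.2 184.5]
```

View pics/w15.png

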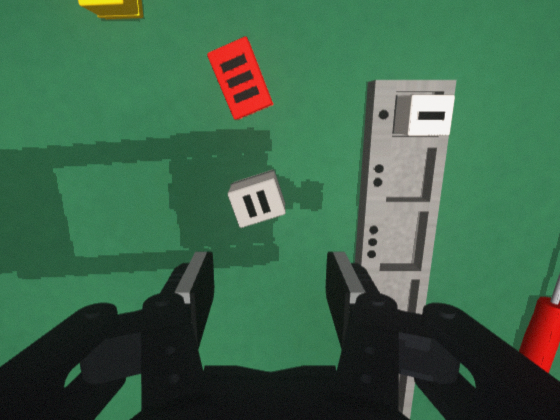

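View pics/top15c.png

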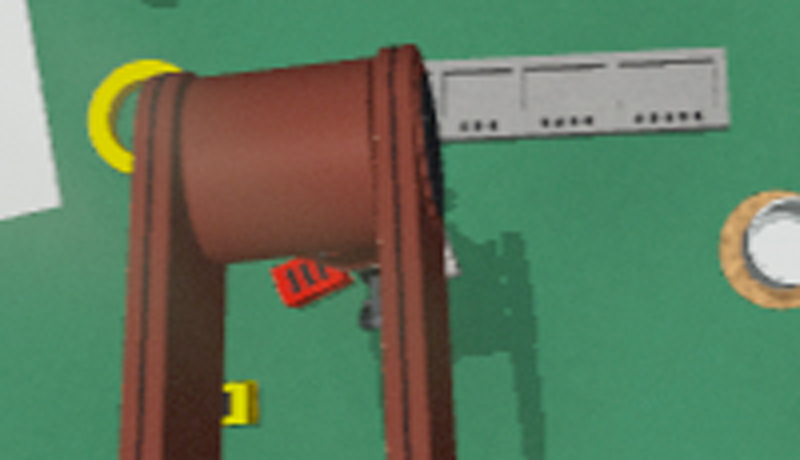

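Emit:
play_rows([
  [[0,0,0],[0.114,0,0]],
  [[0,0,0],[0.114,0,0]],
  [[0,0,0],[0.114,0,0]],
  [[0,0,0],[0.114,0,0]],
  [[0,0,0],[0.114,0,0]],
], gripper=0.3)

```text
clock: 32.08
position: [496.6, 121.4, 164.5]
ee_rot: [-0.618, -0.342, 0.619, -0.342]
force: [0.6, -0.4, -0.5]
finger_gap: 55.7
```

Emit:
play_rows([
  [[0,0,0],[0.114,0,0]],
  [[0,0,0],[0.114,0,0]],
  [[0,0,0],[0.114,0,0]],
  [[0,0,0],[0.114,0,0]],
  [[0,0,0],[0.114,0,0]],
])

```text
clock: 32.5
position: [496.6, 121.5, 164.5]
ee_rot: [-0.69, -0.154, 0.691, -0.155]
force: [0.1, 0.7, -0.9]
finger_gap: 55.7
```

Emit:
play_rows([
  [[0,0,0],[0.114,0,0]],
  [[0,0,0],[0,0,0]],
  [[0,0,0],[0,0,0]],
  [[0,0,0],[0,0,0]],
])

```text
clock: 32.83
position: [496.1, 121.3, 164.2]
ee_rot: [-0.697, -0.117, 0.698, -0.118]
force: [0.2, 0.1, 0.3]
finger_gap: 55.5
```

```bash
python3 -c "
from hs import *
wshot('w16');plan([483.1,116.5,28.5],down(np.radians(-71)))
housings('w16')"
```

```text
t 32.88 pos [496.  121.3 164.2] gap 55.6 F [-0.4  0.1 -0.7]
shift cm in current tool axes [1.357e+01 1.000e-02 1.350e+00]
rotvec [ 0.003  0.002 -0.001] shift in target axes [13.57  0.03  1.38]
px (251, 195, 39, 46) c [481.8 116.5] edges [[109.0999984741211, 29.299999237060547], [19.100000381469727, 36.70000076293945]] z 41.2 slots 2 slotdir [109. 109.] slotmean [481.8 117.3]
px (12, 111, 57, 75) c [476.5 294. ] edges [[172.60000610351562, 48.20000076293945], [82.5999984741211, 29.700000762939453]] z 41.0 slots 3 slotdir [82. 83. 82.] slotmean [476.6 295.3]
px (207, 0, 53, 55) c [602.  185.1] edges [[91.0999984741211, 29.700000762939453], [1.100000023841858, 31.0]] z 47.0 slots 1 slotdir [0.] slotmean [602.3 185.4]
```

View pics/w16.png

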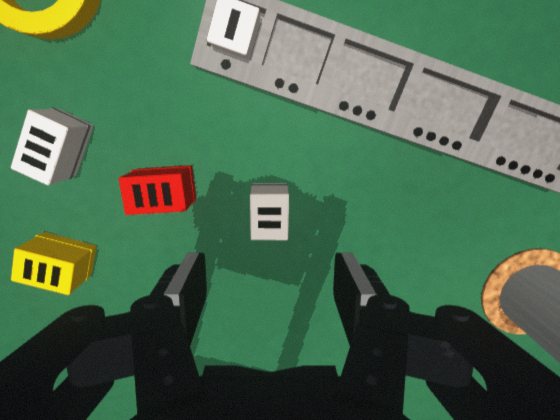

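Emit:
play_rows([
  [[2,0,0.7],[0,0,0]],
  [[3,0,0.7],[0,0,0]],
  [[3,0,0],[0,0,0]],
  [[2.5,0,0],[0,0,0]],
  [[0,0,0],[0,0,0]],
])

```text
clock: 33.3
position: [478.0, 116.0, 54.1]
ee_rot: [-0.693, -0.117, 0.701, -0.117]
force: [-1.1, 0.8, 0.1]
finger_gap: 55.9
```

Emit:
play_rows([
  [[0,0,0],[0,0,0]],
  [[0,0,0],[0,0,0]],
])

```text
clock: 33.47
position: [483.5, 116.5, 60.6]
ee_rot: [-0.697, -0.116, 0.697, -0.117]
force: [-0.1, 0.2, 0.3]
finger_gap: 55.3
```

```bash
python3 -c "
from hs import *
plan([482.4,116.7,29],down(np.radians(-71)))"
```

```text
t 33.47 pos [483.5 116.5  60.6] gap 55.3 F [-0.1  0.2  0.3]
shift cm in current tool axes [ 3.16 -0.06  0.1 ]
rotvec [ 0.001  0.001 -0.001] shift in target axes [ 3.16 -0.05  0.1 ]
```

Emit:
play_rows([
  [[1,0,0.1],[0,0,0]],
  [[1,0,0],[0,0,0]],
  [[0.7,0,0],[0,0,0]],
  [[0.4,0,0],[0,0,0]],
  [[0,0,0],[0,0,0]],
])

```text
clock: 33.88
position: [480.3, 116.0, 26.9]
ee_rot: [-0.696, -0.116, 0.699, -0.117]
force: [0.0, -1.0, -0.3]
finger_gap: 55.6
```

Emit:
play_rows([
  [[0,0,0],[0,0,0]],
  [[0,0,0],[0,0,0]],
])

```text
clock: 34.05
position: [481.6, 116.1, 28.3]
ee_rot: [-0.697, -0.116, 0.698, -0.117]
force: [0.3, 0.8, -0.4]
finger_gap: 55.4
```

```bash
python3 -c "
from hs import *
plan([482.4,116.7,29],down(np.radians(-71)))"
```

```text
t 34.05 pos [481.6 116.1  28.3] gap 55.4 F [ 0.3  0.8 -0.4]
shift cm in current tool axes [-0.07 -0.03 -0.1 ]
rotvec [-0.     0.002 -0.001] shift in target axes [-0.07 -0.03 -0.1 ]
```

Emit:
play_rows([
  [[-0.1,0,-0.05],[0,0,0]],
  [[0,0,0],[0,0,0]],
  [[0,0,0],[0,0,0]],
  [[0,0,0],[0,0,0]],
  [[0,0,0],[0,0,0]],
], gripper=-1)

```text
clock: 34.47
position: [482.6, 116.3, 29.9]
ee_rot: [-0.697, -0.116, 0.698, -0.117]
force: [0.3, 0.1, 5.3]
finger_gap: 29.0
```

Emit:
play_rows([
  [[-1,0,0],[0,0,0]],
  [[-3,0,0],[0,0,0]],
  [[-3,0,0],[0,0,0]],
  [[-3,0,0],[0,0,0]],
  [[0,0,0],[-0.114,0,0]],
])

```text
clock: 34.88
position: [485.8, 116.8, 136.0]
ee_rot: [0.692, 0.155, -0.687, 0.157]
force: [1.4, -0.4, -0.5]
finger_gap: 29.2
```

Emit:
play_rows([
  [[0,0,0],[-0.114,0,0]],
  [[0,0,0],[-0.114,0,0]],
  [[0,0,0],[-0.114,0,0]],
  [[0,0,0],[-0.114,0,0]],
  [[0,0,0],[-0.114,0,0]],
])

```text
clock: 35.3
position: [481.5, 116.4, 129.4]
ee_rot: [-0.616, -0.345, 0.618, -0.346]
force: [-0.6, -0.4, 0.1]
finger_gap: 29.3
```

Emit:
play_rows([
  [[0,0,0],[-0.114,0,0]],
  [[0,0,0],[-0.114,0,0]],
  [[0,0,0],[-0.114,0,0]],
  [[0,0,0],[-0.114,0,0]],
  [[0,0,0],[-0.114,0,0]],
])

```text
clock: 35.72
position: [481.5, 116.4, 129.4]
ee_rot: [0.494, 0.505, -0.496, 0.505]
force: [-0.3, 0.1, 0.4]
finger_gap: 29.2
```

```bash
python3 -c "
from hs import *
plan([604.9,137.2,110],down(.0147))"
```

```text
t 35.72 pos [481.5 116.4 129.4] gap 29.2 F [-0.3  0.1  0.4]
shift cm in current tool axes [ 1.9  12.38 -1.84]
rotvec [0.006 0.002 0.003] shift in target axes [ 1.94 12.36 -1.9 ]
```

Emit:
play_rows([
  [[0,2,-0.3],[0.006,0,0]],
  [[0,3,-0.4],[0,0,0]],
  [[0,3,-0.4],[0,0,0]],
  [[0,2.4,-0.4],[0,0,0]],
  [[0,1.4,-0.3],[0,0,0]],
])

```text
clock: 36.13
position: [601.9, 135.6, 129.3]
ee_rot: [0.497, 0.502, -0.499, 0.502]
force: [-0.4, 0.2, -0.7]
finger_gap: 29.3
```

Emit:
play_rows([
  [[0,0.5,-0.1],[0,0,0]],
  [[0,0,0],[0,0,0]],
  [[0,0,0],[0,0,0]],
  [[0,0,0],[0,0,0]],
])

```text
clock: 36.47
position: [603.5, 136.5, 128.6]
ee_rot: [0.497, 0.503, -0.499, 0.502]
force: [-0.6, 0.1, 0.1]
finger_gap: 29.2
```

```bash
python3 -c "
from held import *
wshot('w17');plan([604.9,137.2,60],down(.0147))
held('w17')"
```

```text
t 36.52 pos [603.7 136.4 128.8] gap 29.4 F [-0.2 -0.2 -0.7]
shift cm in current tool axes [ 6.88  0.15 -0.09]
rotvec [-0.006  0.002  0.003] shift in target axes [ 6.88  0.13 -0.07]
slot [269.3 299. ] 521.0 tool yz mm [-0.7  4.2] (247, 293, 45, 13)
slot [269.5 274. ] 540.0 tool yz mm [-0.6 -6.8] (247, 268, 46, 13)
top face pts 7504 y [-25.4  24.1] z [-20.8  16.4] x -11.3
```

View pics/w17.png

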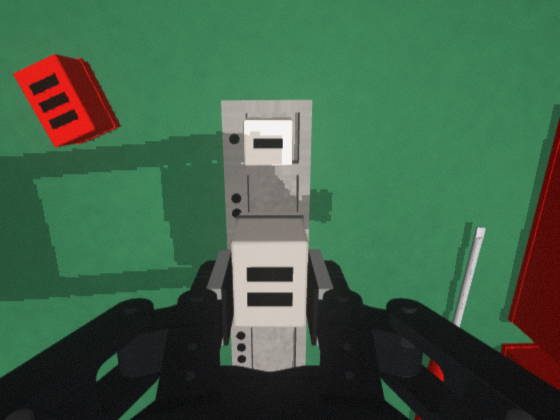

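Emit:
play_rows([
  [[2,0.14,0.04],[-0.005,0,0]],
  [[2.5,0,0],[0,0,0]],
  [[1.5,0,0],[0,0,0]],
  [[0.7,0,0],[0,0,0]],
  [[0.2,0,0],[0,0,0]],
])

```text
clock: 36.93
position: [604.3, 135.9, 58.3]
ee_rot: [0.495, 0.504, -0.498, 0.503]
force: [0.3, 0.2, -1.3]
finger_gap: 29.0
```

Emit:
play_rows([
  [[0,0,0],[0,0,0]],
  [[0,0,0],[0,0,0]],
  [[0,0,0],[0,0,0]],
  [[0,0,0],[0,0,0]],
])

```text
clock: 37.27
position: [607.1, 136.1, 61.3]
ee_rot: [0.496, 0.503, -0.497, 0.504]
force: [0.2, -0.2, -0.6]
finger_gap: 28.7
```

```bash
python3 -c "
from held import *
wshot('w18');plan([605.1,136,36],down(.0147))
"
```

```text
t 37.32 pos [606.9 136.1  61.1] gap 29.1 F [-0.2  0.7  0.4]
shift cm in current tool axes [ 2.51 -0.18  0.01]
rotvec [-0.001  0.001 -0.   ] shift in target axes [ 2.51 -0.18  0.01]
```

View pics/w18.png

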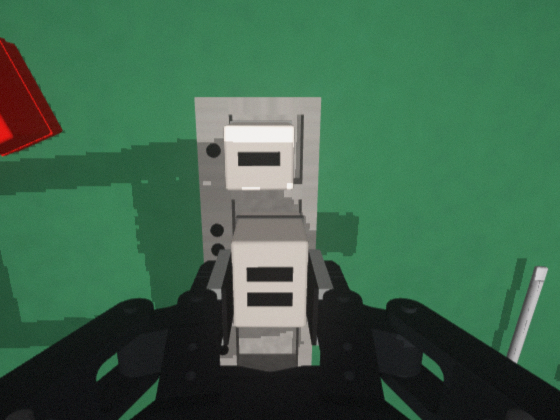

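Run:
```python
from hs import *
p,d,o=load('w18')
print(cast('wrist',[(232.5,207),(301,207),(196,100),(320.5,100)],22,o).round(1))
```

```text
[[587.  155.2  22. ]
 [622.5 155.7  22. ]
 [570.5 208.2  22. ]
 [629.8 208.9  22. ]]
```

Emit:
play_rows([
  [[0.5,-0.15,0],[0,0,0]],
  [[0.6,0,0],[0,0,0]],
  [[0,0,0],[0,0,0]],
  [[0,0,0],[0,0,0]],
  [[0,0,0],[0,0,0]],
])

```text
clock: 37.73
position: [604.4, 136.0, 48.5]
ee_rot: [0.496, 0.504, -0.498, 0.503]
force: [-0.4, 0.8, -0.2]
finger_gap: 29.2
```

```bash
python3 -c "
from held import *
plan([605.1,136,36],down(.0147))
"
```

```text
t 37.73 pos [604.4 136.   48.5] gap 29.2 F [-0.4  0.8 -0.2]
shift cm in current tool axes [ 1.25  0.07 -0.  ]
rotvec [-0.001  0.002  0.002] shift in target axes [ 1.25  0.07 -0.  ]
```

Emit:
play_rows([
  [[0.4,0.04,0],[0,0,0]],
  [[0.4,0,0],[0,0,0]],
  [[0.2,0,0],[0,0,0]],
  [[0,0,0],[0,0,0]],
  [[0,0,0],[0,0,0]],
])

```text
clock: 38.15
position: [604.7, 136.0, 38.5]
ee_rot: [0.496, 0.504, -0.498, 0.503]
force: [0.3, 0.9, -0.1]
finger_gap: 29.1
```

Emit:
play_rows([
  [[0.1,0,0],[0,0,0]],
  [[0,0,0],[0,0,0]],
  [[0,0,0],[0,0,0]],
])

```text
clock: 38.4
position: [605.0, 136.0, 38.0]
ee_rot: [0.496, 0.503, -0.497, 0.503]
force: [-0.2, -0.2, 0.4]
finger_gap: 29.0
```

Emit:
play_rows([
  [[0.15,0,0],[0,0,0]],
  [[0,0,0],[0,0,0]],
  [[0,0,0],[0,0,0]],
])

```text
clock: 38.65
position: [604.9, 136.0, 36.3]
ee_rot: [0.496, 0.503, -0.498, 0.503]
force: [0.1, 0.9, -1.2]
finger_gap: 29.2
```

Emit:
play_rows([
  [[0.15,0,0],[0,0,0]],
  [[0,0,0],[0,0,0]],
  [[0,0,0],[0,0,0]],
])

```text
clock: 38.9
position: [605.2, 136.0, 35.9]
ee_rot: [0.496, 0.503, -0.497, 0.503]
force: [-2.8, -0.7, 6.2]
finger_gap: 29.4
```

Emit:
play_rows([
  [[0,0,0],[0,0,0]],
  [[0,0,0],[0,0,0]],
  [[-0.5,0,0],[0,0,0]],
  [[-2,0,0],[0,0,0]],
  [[-4,0,0],[0,0,0]],
], gripper=0.15)

```text
clock: 39.32
position: [600.7, 135.6, 94.9]
ee_rot: [0.493, 0.506, -0.5, 0.501]
force: [-0.4, 0.1, -0.4]
finger_gap: 49.4
```

Emit:
play_rows([
  [[-4,0,0],[0,0,0]],
  [[-2.5,-2,-2.4],[0,0,0]],
  [[-1,-2.4,-3],[0,0,0]],
  [[0,-2.4,-3],[0,0,0]],
  [[0,-2.4,-3],[0,0,0]],
])

```text
clock: 39.73
position: [511.6, 250.0, 176.9]
ee_rot: [0.497, 0.503, -0.497, 0.504]
force: [0.4, 1.1, 0.0]
finger_gap: 49.4
```

Emit:
play_rows([
  [[0,-1.8,-2.5],[-0.119,0,0]],
  [[0,0,0],[-0.119,0,0]],
  [[0,0,0],[-0.119,0,0]],
  [[0,0,0],[-0.119,0,0]],
  [[0,0,0],[-0.119,0,0]],
])

```text
clock: 40.15
position: [493.1, 274.1, 175.2]
ee_rot: [0.324, 0.628, -0.326, 0.628]
force: [-0.1, -0.9, -0.0]
finger_gap: 49.3
```

Emit:
play_rows([
  [[0,0,0],[-0.119,0,0]],
  [[0,0,0],[-0.119,0,0]],
  [[0,0,0],[-0.119,0,0]],
  [[0,0,0],[-0.119,0,0]],
  [[0,0,0],[-0.119,0,0]],
])

```text
clock: 40.57
position: [493.3, 273.7, 175.1]
ee_rot: [0.126, 0.696, -0.128, 0.695]
force: [-0.0, 0.1, 1.4]
finger_gap: 48.9
```

Emit:
play_rows([
  [[0,0,0],[-0.119,0,0]],
  [[0,0,0],[-0.116,0,0]],
  [[0,0,0],[0,0,0]],
  [[0,0,0],[0,0,0]],
])

```text
clock: 40.9
position: [493.4, 273.7, 175.0]
ee_rot: [0.047, 0.706, -0.049, 0.705]
force: [-1.0, -0.4, 0.2]
finger_gap: 49.2
```

```bash
python3 -c "
from hs import *
wshot('w19');plan([478,294.2,29],down(np.radians(82.5)))
housings('w19');housings('w19',zt=46)"
```

```text
t 40.95 pos [493.3 273.7 175. ] gap 49.1 F [-0.6 -0.4 -0.9]
shift cm in current tool axes [14.6   1.85 -1.77]
rotvec [-0.005 -0.002  0.002] shift in target axes [14.6   1.83 -1.79]
px (276, 145, 38, 60) c [478.  295.6] edges [[172.5, 46.900001525878906], [82.5, 28.799999237060547]] z 41.1 slots 3 slotdir [82. 82. 82.] slotmean [477.3 294.6]
px (276, 145, 38, 60) c [476.8 295.3] edges [[172.5, 45.79999923706055], [82.5, 28.100000381469727]] z 41.1 slots 3 slotdir [82. 82. 82.] slotmean [476.1 294.4]
```

View pics/w19.png

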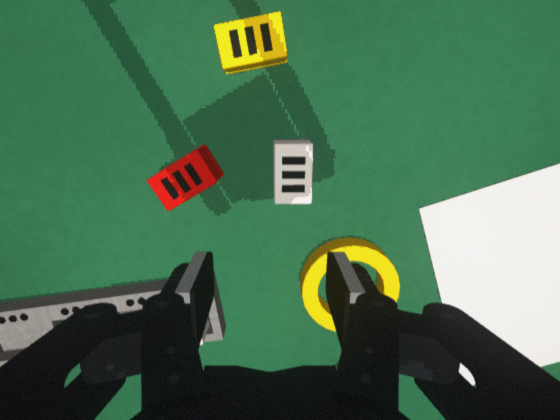

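Emit:
play_rows([
  [[2,0.9,-0.9],[-0.005,0,0]],
  [[3,1,-0.9],[0,0,0]],
  [[3,0,0],[0,0,0]],
  [[2,0,0],[0,0,0]],
  [[1,0,0],[0,0,0]],
])

```text
clock: 41.37
position: [475.4, 294.0, 61.6]
ee_rot: [0.044, 0.708, -0.047, 0.703]
force: [0.0, -1.1, -1.0]
finger_gap: 49.2
```

Emit:
play_rows([
  [[0,0,0],[0,0,0]],
  [[0,0,0],[0,0,0]],
  [[0,0,0],[0,0,0]],
])

```text
clock: 41.62
position: [479.2, 295.2, 66.6]
ee_rot: [0.045, 0.705, -0.045, 0.706]
force: [-0.2, 0.6, -0.1]
finger_gap: 49.5
```

```bash
python3 -c "
from hs import *
plan([477.8,294.9,29],down(np.radians(82.5)))"
```

```text
t 41.62 pos [479.2 295.2  66.6] gap 49.5 F [-0.2  0.6 -0.1]
shift cm in current tool axes [ 3.76 -0.04 -0.13]
rotvec [0.003 0.001 0.   ] shift in target axes [ 3.76 -0.05 -0.13]
```

Emit:
play_rows([
  [[1.2,0,-0.1],[0.003,0,0]],
  [[1.2,0,0],[0,0,0]],
  [[0.8,0,0],[0,0,0]],
  [[0.5,0,0],[0,0,0]],
  [[0,0,0],[0,0,0]],
])

```text
clock: 42.03
position: [475.3, 294.1, 25.9]
ee_rot: [0.045, 0.707, -0.047, 0.704]
force: [-0.3, -0.1, 0.2]
finger_gap: 49.1
```

Emit:
play_rows([
  [[0,0,0],[0,0,0]],
  [[0,0,0],[0,0,0]],
])

```text
clock: 42.2
position: [476.9, 294.8, 28.0]
ee_rot: [0.045, 0.706, -0.047, 0.705]
force: [0.1, -0.1, 1.1]
finger_gap: 49.4
```

Emit:
play_rows([
  [[0,0,0],[0,0,0]],
  [[0,0,0],[0,0,0]],
  [[0,0,0],[0,0,0]],
  [[0,0,0],[0,0,0]],
  [[0,0,0],[0,0,0]],
], gripper=-1)

```text
clock: 42.62
position: [477.3, 295.0, 28.5]
ee_rot: [0.046, 0.706, -0.046, 0.705]
force: [0.2, 0.1, 2.7]
finger_gap: 29.2
```

Gripped; lift, turn back, go to pocket 3.

Emit:
play_rows([
  [[-1,0,0],[0,0,0]],
  [[-3,0,0],[0,0,0]],
  [[-3,0,0],[0,0,0]],
  [[-3,0,0],[0,0,0]],
  [[0,0,0],[0.119,0,0]],
])

```text
clock: 43.03
position: [480.5, 296.6, 135.3]
ee_rot: [0.089, 0.699, -0.086, 0.704]
force: [1.3, 0.9, 0.1]
finger_gap: 29.2
```

Emit:
play_rows([
  [[0,0,0],[0.119,0,0]],
  [[0,0,0],[0.119,0,0]],
  [[0,0,0],[0.119,0,0]],
  [[0,0,0],[0.119,0,0]],
  [[0,0,0],[0.119,0,0]],
])

```text
clock: 43.45
position: [476.5, 294.8, 128.1]
ee_rot: [0.291, 0.645, -0.293, 0.644]
force: [0.1, 0.3, -0.9]
finger_gap: 29.3
```

Emit:
play_rows([
  [[0,0,0],[0.119,0,0]],
  [[0,0,0],[0.119,0,0]],
  [[0,0,0],[0.119,0,0]],
  [[0,0,0],[0.119,0,0]],
  [[0,0,0],[0.119,0,0]],
])

```text
clock: 43.87
position: [476.5, 294.8, 128.1]
ee_rot: [0.467, 0.531, -0.469, 0.53]
force: [0.2, -0.2, 0.3]
finger_gap: 29.3
```

Emit:
play_rows([
  [[0,0,0],[0.118,0,0]],
  [[0,0,0],[0,0,0]],
])

```text
clock: 44.03
position: [476.5, 294.8, 128.1]
ee_rot: [0.497, 0.502, -0.499, 0.502]
force: [-0.3, -0.4, -0.5]
finger_gap: 28.9
```

```bash
python3 -c "
from hs import *
plan([605.6,80.3,120],down(.0147))"
```

```text
t 44.03 pos [476.5 294.8 128.1] gap 28.9 F [-0.3 -0.4 -0.5]
shift cm in current tool axes [ 0.81 12.71 21.57]
rotvec [-0.005  0.002  0.002] shift in target axes [ 0.81 12.59 21.64]
```

Emit:
play_rows([
  [[0,1,1.7],[-0.005,0,0]],
  [[0,1.6,2.8],[0,0,0]],
  [[0,1.6,2.8],[0,0,0]],
  [[0,1.6,2.8],[0,0,0]],
  [[0,1.6,2.8],[0,0,0]],
])

```text
clock: 44.45
position: [553.5, 166.1, 128.2]
ee_rot: [0.493, 0.506, -0.495, 0.506]
force: [0.5, 0.9, -1.3]
finger_gap: 29.4
```

Emit:
play_rows([
  [[0,1.6,2.8],[0,0,0]],
  [[0,1.6,2.8],[0,0,0]],
  [[0,1.3,2.1],[0,0,0]],
  [[0,0.7,1.1],[0,0,0]],
  [[0,0,0],[0,0,0]],
])

```text
clock: 44.87
position: [607.9, 77.9, 128.2]
ee_rot: [0.495, 0.504, -0.496, 0.505]
force: [0.4, 0.4, -1.0]
finger_gap: 28.9
```

Emit:
play_rows([
  [[0,0,0],[0,0,0]],
  [[0,0,0],[0,0,0]],
  [[0,0,0],[0,0,0]],
])

```text
clock: 45.12
position: [606.0, 81.7, 127.8]
ee_rot: [0.494, 0.506, -0.496, 0.505]
force: [0.2, -0.1, -0.2]
finger_gap: 29.1
```

```bash
python3 -c "
from held import *
wshot('w20');plan([605.6,80.3,60],down(.0147))
held('w20')"
```

```text
t 45.17 pos [606.   81.7 127.9] gap 29.2 F [-0.5  0.  -1.4]
shift cm in current tool axes [ 6.79 -0.03  0.13]
rotvec [0.006 0.001 0.002] shift in target axes [ 6.79 -0.05  0.14]
slot [269.4 315. ] 345.5 tool yz mm [-0.7 11.4] (247, 311, 45, 9)
slot [269.5 292. ] 539.5 tool yz mm [-0.6  1. ] (247, 286, 46, 13)
slot [269.5 269. ] 359.0 tool yz mm [-0.6 -9. ] (247, 265, 46, 9)
top face pts 9346 y [-24.9  23.5] z [-24.2  22.8] x -12.6
```

View pics/w20.png

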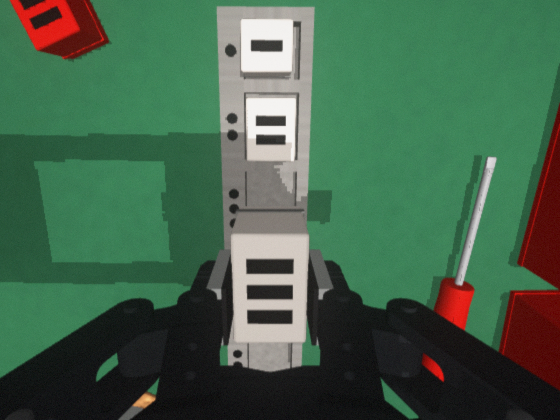

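Emit:
play_rows([
  [[2,-0.05,0.05],[0.006,0,0]],
  [[2.5,0,0],[0,0,0]],
  [[1.5,0,0],[0,0,0]],
  [[0.7,0,0],[0,0,0]],
  [[0.2,0,0],[0,0,0]],
])

```text
clock: 45.58
position: [604.5, 80.5, 57.2]
ee_rot: [0.495, 0.504, -0.498, 0.503]
force: [0.5, 0.7, -0.1]
finger_gap: 29.3
```

Emit:
play_rows([
  [[0,0,0],[0,0,0]],
  [[0,0,0],[0,0,0]],
  [[0,0,0],[0,0,0]],
  [[0,0,0],[0,0,0]],
])

```text
clock: 45.92
position: [607.2, 79.7, 60.4]
ee_rot: [0.496, 0.503, -0.497, 0.504]
force: [-0.3, -0.2, 0.3]
finger_gap: 29.2
```

```bash
python3 -c "
from held import *
wshot('w21');plan([605.7,81.1,34.5],down(.0147))"
```

```text
t 45.97 pos [607.   79.7  60.2] gap 29.3 F [-0.3  0.6 -0.5]
shift cm in current tool axes [ 2.57 -0.13 -0.15]
rotvec [-0.002  0.002 -0.   ] shift in target axes [ 2.57 -0.13 -0.14]
```

View pics/w21.png

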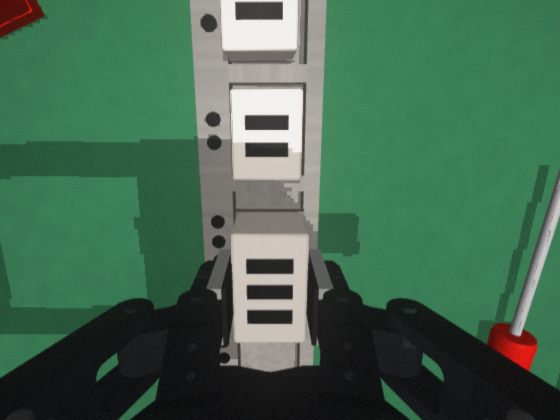

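Emit:
play_rows([
  [[0.5,-0.12,-0.14],[0,0,0]],
  [[0.5,0,0],[0,0,0]],
  [[0,0,0],[0,0,0]],
  [[0,0,0],[0,0,0]],
  [[0,0,0],[0,0,0]],
])

```text
clock: 46.38
position: [604.7, 81.0, 48.7]
ee_rot: [0.496, 0.503, -0.498, 0.503]
force: [0.2, 0.8, -1.0]
finger_gap: 29.1
```

```bash
python3 -c "
from held import *
plan([605.7,81.1,34.5],down(.0147))"
```

```text
t 46.38 pos [604.7  81.   48.7] gap 29.1 F [ 0.2  0.8 -1. ]
shift cm in current tool axes [ 1.42  0.1  -0.01]
rotvec [-0.002  0.002  0.002] shift in target axes [ 1.42  0.1  -0.01]
```

Emit:
play_rows([
  [[0.5,0.07,0],[0,0,0]],
  [[0.4,0,0],[0,0,0]],
  [[0.2,0,0],[0,0,0]],
  [[0,0,0],[0,0,0]],
  [[0,0,0],[0,0,0]],
])

```text
clock: 46.8
position: [605.4, 81.0, 37.6]
ee_rot: [0.496, 0.503, -0.498, 0.503]
force: [-0.6, 0.6, -1.3]
finger_gap: 28.9
```

Emit:
play_rows([
  [[0.15,0,0],[0,0,0]],
  [[0,0,0],[0,0,0]],
  [[0,0,0],[0,0,0]],
])

```text
clock: 47.05
position: [605.6, 81.0, 36.5]
ee_rot: [0.496, 0.503, -0.498, 0.503]
force: [-0.1, 0.2, -1.1]
finger_gap: 29.3
```

Emit:
play_rows([
  [[0.1,0,0],[0,0,0]],
  [[0,0,0],[0,0,0]],
  [[0,0,0],[0,0,0]],
])

```text
clock: 47.3
position: [605.6, 81.0, 35.5]
ee_rot: [0.496, 0.503, -0.498, 0.503]
force: [0.1, 0.4, -1.4]
finger_gap: 28.9
```

Emit:
play_rows([
  [[0.12,0,0],[0,0,0]],
  [[0,0,0],[0,0,0]],
  [[0,0,0],[0,0,0]],
])

```text
clock: 47.55
position: [605.9, 80.9, 34.6]
ee_rot: [0.496, 0.503, -0.498, 0.503]
force: [-0.5, -0.3, 2.0]
finger_gap: 29.5
```

Emit:
play_rows([
  [[0.08,0,0],[0,0,0]],
  [[0,0,0],[0,0,0]],
  [[0,0,0],[0,0,0]],
])

```text
clock: 47.8
position: [606.0, 80.9, 34.6]
ee_rot: [0.496, 0.503, -0.498, 0.503]
force: [-2.6, -0.8, 7.7]
finger_gap: 29.1
```

Seated. Release, retreat up and back towards the robot side, then check everything.

Emit:
play_rows([
  [[0,0,0],[0,0,0]],
  [[0,0,0],[0,0,0]],
  [[-0.5,0,0],[0,0,0]],
  [[-2,0,0],[0,0,0]],
  [[-4,0,0],[0,0,0]],
], gripper=0.15)

```text
clock: 48.22
position: [601.2, 81.0, 93.5]
ee_rot: [0.493, 0.506, -0.501, 0.5]
force: [-0.4, -0.4, -0.6]
finger_gap: 49.2
```

Emit:
play_rows([
  [[-4,0,0],[0,0,0]],
  [[-4,0,0],[0,0,0]],
  [[-4,0,0],[0,0,0]],
  [[-4,0,0],[0,0,0]],
  [[-3,0,0],[0,0,0]],
])

```text
clock: 48.63
position: [606.7, 81.5, 292.9]
ee_rot: [0.497, 0.502, -0.497, 0.504]
force: [0.8, -0.4, -0.1]
finger_gap: 49.0
```

Emit:
play_rows([
  [[0,0,0],[0,0,0]],
  [[0,0,0],[0,0,0]],
  [[0,0,0],[0,0,0]],
])

```text
clock: 48.88
position: [605.7, 81.5, 287.8]
ee_rot: [0.496, 0.503, -0.498, 0.503]
force: [0.2, -0.2, -1.2]
finger_gap: 48.9
```

```bash
python3 -c "
from hs import *
wshot('w22');housings('w22',zt=46)
p,d=snapshot('scene');save('s22',p)
p,d=snapshot('top');save('top22',p)
print(get_obs()['position'])"
```

```text
px (503, 288, 27, 30) c [905.  -74.7] edges [[133.0, 38.5], [43.0, 20.600000381469727]] z 38.7 slots 0 slotdir [] slotmean 
px (257, 101, 30, 39) c [605.7 136.4] edges [[91.4000015258789, 38.599998474121094], [1.399999976158142, 30.299999237060547]] z 47.0 slots 2 slotdir [1. 1.] slotmean [604.4 137.1]
[605.07955325  81.37009447 286.11541222]
```

View pics/w22.png

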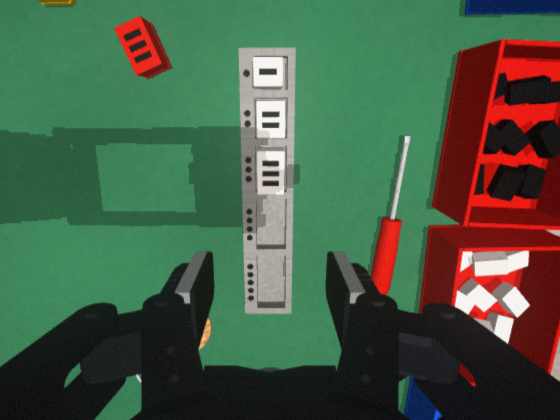

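View pics/s22.png

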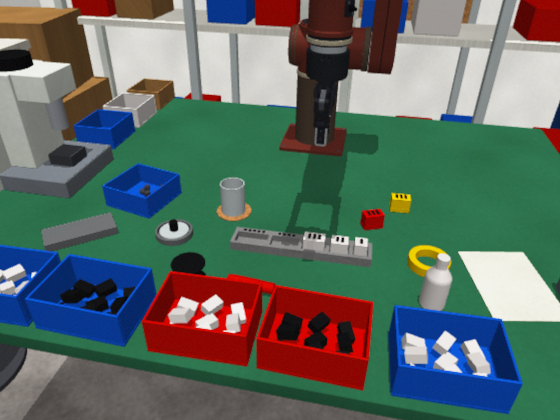

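View pics/top22.png

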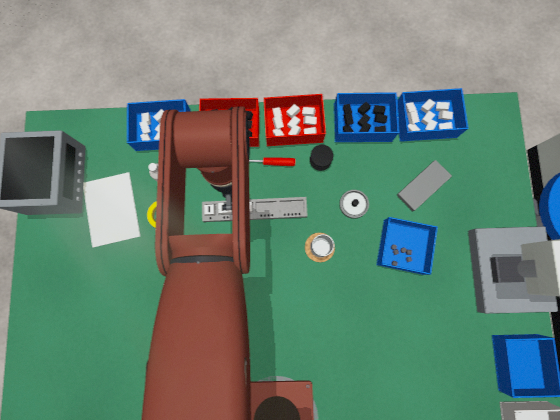

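Run:
```python
from hs import *
p,d,o=load('w22');X=cloud('wrist',d,o)
for nm,(u,v) in dict(h1=(268,64),h2=(270,129),h3=(262,192),rim=(245,100)).items(): print(nm,X[v-2:v+3,u-3:u+4].reshape(-1,3).mean(0).round(1))
wm=(np.abs(X[...,2]-46.5)<4).astype(np.uint8);wm[:,:240]=0;wm[:,300:]=0;wm[210:]=0
for c in cv2.findContours(wm,0,1)[0]:
    if cv2.contourArea(c)>200:
        r=cv2.minAreaRect(cast('wrist',c[:,0],46,o)[:,:2].astype(np.float32));print('housing c',np.round(r[0],1),np.round(r[1],1),round(r[2],1))
t,dt=snapshot('top');X=cloud('top',dt)
m=np.zeros(dt.shape,bool);m[225:270,300:345]=1;k=m&(X[...,2]>74)&(X[...,2]<95);P=X[k];print('cup',((P.min(0)+P.max(0))/2).round(1))
hsv=cv2.cvtColor(t,cv2.COLOR_RGB2HSV);oo=((hsv[...,0]>8)&(hsv[...,0]<22)&(hsv[...,1]>80)&m).astype(np.uint8);c=np.argwhere(oo)[:,::-1];w=cast('top',c,4)[:,:2].astype(np.float32);print('coaster',cv2.minEnclosingCircle(w))
m[:]=0;m[185:225,335:375]=1;k=m&(X[...,2]>28);print('knob',X[k].mean(0).round(1),X[k][:,2].max())
```

```text
h1 [601.4 191.   47.2]
h2 [604.2 127.5  47.2]
h3 [596.1  58.2  42.3]
rim [576.5 156.6  23. ]
housing c [605.5  81.2] [29.6 48.5] 0.1
housing c [604.1 137.4] [29.5 36.5] 0.7
housing c [601.  183.9] [29.5 27.4] 0.7
cup [ 483.2 -144.8   81.7]
coaster ((482.0325927734375, -144.13314819335938), 44.33501434326172)
knob [ 566.2 -205.8  269.1] 1167.556984084861
```

```bash
python3 -c "
from cell import *
print(finish_job())"
```

```text
the job is handed in; nothing more can be done
None
```

I finished the whole job in about 49 s of robot time and handed it in; no verdict was reported.

**What I did**
- I lifted the lid off by its knob and set it knob up in the dish.
- I poured the six beads into the blue bin and stood the empty cup back on its coaster.
- I put the one-, two- and three-opening white housings into pockets 1, 2 and 3, in that order. I saw no four- or five-opening housing on the bench, so pockets 4 and 5 stayed empty.

**Last checks**
- **Beads:** six were counted in the bin after the pour.
- **Cup:** it stands about 1.5 mm from the coaster centre.
- **Housings:** all three pressed onto the pocket floors before release. The tops of housings 1 and 2 read about 47 mm, against an expected 46 mm. Their centres are within about 3 mm of the pockets; pocket 1's last reading was 3 mm off in x, but an earlier view put it within about 1 mm.
- **Gripper:** open and clear of everything, about 290 mm above the bench.
- **Bystanders:** nothing looked displaced in the last pictures.

**Checks that failed or disagreed**
- The last depth reading on the lid knob was unusable because of bad pixels, so that check rests on the pictures, which show the lid flat and centred.
- The direct depth sample on housing 3 missed its top face; its outline at the right height was found about 1 mm from the pocket centre.

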